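# Refit the carousel of a slide stainer

### The job

Get the slide stainer ready for its next run. First clear the slide racks off its deck and hang each one by its hook handle over the drain rail; then take the jar carousel from the bench, put it over the spindle, turn it until its holes line up with the drive studs and seat it fully home on the hub; last, stand every staining jar upright on a rubber pad of the carousel, one jar to a pad. Do not shift or knock over the other things on the bench.

Things in the scene. Friction and masses are not known exactly. Their poses are not given: they have to be found in the camera images.
- stainer: Slide stainer, fixed: white round drive base 250 mm in diameter, 80 mm high, flat steel deck on top, and a low control pod (75 x 130 mm, 50 mm high) on its -x side. On the deck's middle is a dark drive hub, 110 mm across and 12 mm high, with a spindle and three studs. Origin: centre of its underside, on the bench; z up.
- hub_face (a point): Centre of the drive hub's top face, 92 mm above the bench. On it: spindle 24 mm in diameter, 60 mm high (last 10 mm a cone to 12 mm); three studs 11 mm in diameter, 14 mm high (last 5 mm a cone to 5.6 mm), on a 37 mm radius at 0, 120 and 240 degrees from this point's x axis, which turns with the hub. A brake holds the hub; it slips only above about 0.4 N m. z up.
- carousel_boss (a point): Point on the jar carousel's axis, mid-height of its black grip boss, 37 mm above its underside; z up. Aluminium disc 196 mm across, 16 mm thick, with a gallery wall 4 mm thick round its edge, up to 36 mm, 0.6 kg, flat on the bench at first. The boss is octagonal, 46 mm across flats, from 16 to 58 mm above the underside, flats facing 0, 45, 90 ... degrees from the x axis.
- carousel_foot (a point): Point on the carousel's axis in the plane of its underside, same axes. A bore 27 mm in diameter for the spindle runs right through disc and boss. Three through holes 16 mm in diameter for the studs, on a 37 mm radius at 0, 120 and 240 degrees from the x axis; any of the three matching positions will do. Fully seated, this point meets hub_face.
- pad1 (a point): Centre of rubber pad 1 on the top face of the carousel: a black disc 52 mm across, flush with the face, 62 mm from the carousel's axis, 60 degrees anticlockwise from the carousel's x axis. It moves with the carousel.
- pad2 (a point): Centre of rubber pad 2 on the top face of the carousel: a black disc 52 mm across, flush with the face, 62 mm from the carousel's axis, 180 degrees anticlockwise from the carousel's x axis. It moves with the carousel.
- pad3 (a point): Centre of rubber pad 3 on the top face of the carousel: a black disc 52 mm across, flush with the face, 62 mm from the carousel's axis, 300 degrees anticlockwise from the carousel's x axis. It moves with the carousel.
- rail_mid (a point): Middle of the drain rail, on its axis: fixed steel bar 12 mm in diameter, level, 150 mm above the bench, along this point's x axis, between posts 12 mm thick at x = -142 and +142 mm. Under it a drip tray 304 x 100 mm, 18 mm high. z up. A hung rack has its bridge on top of the rail, its y axis along the rail, its underside 46 mm above the bench; four fit side by side.
- rack1_tab (a point): Grip tab centre of slide rack 1, 131 mm above the rack's underside; axes = the rack's, z up. Racks alike, 0.2 kg: open steel basket of slides, 84 mm along x, 46 along y, 42 high, hook handle above. Black tab 10 mm thick in x, 34 wide in y, 34 high, standing on the hook's flat bridge (36 mm in x, 30 in y). Starts standing on the stainer's deck, 80 mm above the bench. None if absent.
- rack2_tab (a point): Grip tab centre of slide rack 2, 131 mm above the rack's underside; axes = the rack's, z up. Racks alike, 0.2 kg: open steel basket of slides, 84 mm along x, 46 along y, 42 high, hook handle above. Black tab 10 mm thick in x, 34 wide in y, 34 high, standing on the hook's flat bridge (36 mm in x, 30 in y). Starts standing on the stainer's deck, 80 mm above the bench. None if absent.
- rack3_tab (a point): Grip tab centre of slide rack 3, 131 mm above the rack's underside; axes = the rack's, z up. Racks alike, 0.2 kg: open steel basket of slides, 84 mm along x, 46 along y, 42 high, hook handle above. Black tab 10 mm thick in x, 34 wide in y, 34 high, standing on the hook's flat bridge (36 mm in x, 30 in y). Starts standing on the stainer's deck, 80 mm above the bench. None if absent.
- rack4_tab (a point): Grip tab centre of slide rack 4, 131 mm above the rack's underside; axes = the rack's, z up. Racks alike, 0.2 kg: open steel basket of slides, 84 mm along x, 46 along y, 42 high, hook handle above. Black tab 10 mm thick in x, 34 wide in y, 34 high, standing on the hook's flat bridge (36 mm in x, 30 in y). Starts standing on the stainer's deck, 80 mm above the bench. None if absent.
- rack1_saddle (a point): Middle of the underside of rack 1's hook bridge, 110 mm above the rack's underside, 21 mm below the tab point; axes = the rack's. Bridge 4 mm thick. Long leg at x = -14 to -18 mm down to the basket; short leg at x = +14 to +18 mm ends 82 mm above the underside. The rail enters from the +x side, through the 40 mm high opening between short leg and basket. None if absent.
- rack2_saddle (a point): Middle of the underside of rack 2's hook bridge, 110 mm above the rack's underside, 21 mm below the tab point; axes = the rack's. Bridge 4 mm thick. Long leg at x = -14 to -18 mm down to the basket; short leg at x = +14 to +18 mm ends 82 mm above the underside. The rail enters from the +x side, through the 40 mm high opening between short leg and basket. None if absent.
- rack3_saddle (a point): Middle of the underside of rack 3's hook bridge, 110 mm above the rack's underside, 21 mm below the tab point; axes = the rack's. Bridge 4 mm thick. Long leg at x = -14 to -18 mm down to the basket; short leg at x = +14 to +18 mm ends 82 mm above the underside. The rail enters from the +x side, through the 40 mm high opening between short leg and basket. None if absent.
- rack4_saddle (a point): Middle of the underside of rack 4's hook bridge, 110 mm above the rack's underside, 21 mm below the tab point; axes = the rack's. Bridge 4 mm thick. Long leg at x = -14 to -18 mm down to the basket; short leg at x = +14 to +18 mm ends 82 mm above the underside. The rail enters from the +x side, through the 40 mm high opening between short leg and basket. None if absent.
- jar1_mid (a point): Point at the middle of staining jar 1, half-way up. All jars are alike: closed white plastic jar, 50 mm in diameter, with a black screw lid 52 mm in diameter and 16 mm high, 60 mm high in all (this point is 30 mm above its underside), 0.2 kg. At the start it stands upright on the bench beside the stainer. None if the jar is absent.
- jar2_mid (a point): Point at the middle of staining jar 2, half-way up. All jars are alike: closed white plastic jar, 50 mm in diameter, with a black screw lid 52 mm in diameter and 16 mm high, 60 mm high in all (this point is 30 mm above its underside), 0.2 kg. At the start it stands upright on the bench beside the stainer. None if the jar is absent.
- jar3_mid (a point): Point at the middle of staining jar 3, half-way up. All jars are alike: closed white plastic jar, 50 mm in diameter, with a black screw lid 52 mm in diameter and 16 mm high, 60 mm high in all (this point is 30 mm above its underside), 0.2 kg. At the start it stands upright on the bench beside the stainer. None if the jar is absent.
- wash_bottle: Bystander: white wash bottle with a red cap and a bent spout, 60 mm in diameter, 145 mm high, standing beside the stainer. Origin under its centre.
- reagent: Bystander: amber reagent bottle, 60 mm in diameter, 130 mm high. Origin under its centre.
- beaker: Bystander: clear glass jar with a white lid, 60 mm in diameter, 100 mm high. Origin under its centre.

How it is judged (in metres and radians):
On the way, in this order (a step that is already met when the one before it is completed fails the run):
1. every slide rack hangs by its handle over the drain rail (x of rack1_saddle in the frame of rail_mid between -0.128 and 0.128 m and y of rack1_saddle in the frame of rail_mid between -0.015 and 0.015 m and z of rack1_saddle in the frame of rail_mid between 0 and 0.014 m and angle between each of rack1_saddle, rack2_saddle, rack3_saddle, rack4_saddle's own z axis and vertical below 0.3 rad and x of rack2_saddle in the frame of rail_mid between -0.128 and 0.128 m and y of rack2_saddle in the frame of rail_mid between -0.015 and 0.015 m and z of rack2_saddle in the frame of rail_mid between 0 and 0.014 m and x of rack3_saddle in the frame of rail_mid between -0.128 and 0.128 m and y of rack3_saddle in the frame of rail_mid between -0.015 and 0.015 m and z of rack3_saddle in the frame of rail_mid between 0 and 0.014 m and x of rack4_saddle in the frame of rail_mid between -0.128 and 0.128 m and y of rack4_saddle in the frame of rail_mid between -0.015 and 0.015 m and z of rack4_saddle in the frame of rail_mid between 0 and 0.014 m), for 0.3 s.
2. the carousel is seated fully home on the hub, its holes over the studs (z of carousel_foot in the frame of hub_face between -0.004 and 0.004 m and horizontal distance between carousel_foot and hub_face below 0.006 m and angle between carousel_foot's own z axis and vertical below 0.04 rad), for 0.3 s.
At the end, for the whole second after the job is handed in: Every rack hangs with its bridge on the rail (15 mm across, within 128 mm of mid-rail, tilt < 0.3 rad); the carousel is flush on the hub, studs in its holes (4 mm high, 6 mm off-centre, 0.04 rad); every jar stands upright (0.12 rad) on the carousel within 15 mm of a pad's centre (all of step 1 and all of step 2 and (horizontal distance between jar1_mid and pad1 below 0.015 m or horizontal distance between jar1_mid and pad2 below 0.015 m or horizontal distance between jar1_mid and pad3 below 0.015 m) and z of jar1_mid in the frame of carousel_foot between 0.038 and 0.054 m and angle between each of jar1_mid, jar2_mid, jar3_mid's own z axis and vertical below 0.12 rad and (horizontal distance between jar2_mid and pad1 below 0.015 m or horizontal distance between jar2_mid and pad2 below 0.015 m or horizontal distance between jar2_mid and pad3 below 0.015 m) and z of jar2_mid in the frame of carousel_foot between 0.038 and 0.054 m and (horizontal distance between jar3_mid and pad1 below 0.015 m or horizontal distance between jar3_mid and pad2 below 0.015 m or horizontal distance between jar3_mid and pad3 below 0.015 m) and z of jar3_mid in the frame of carousel_foot between 0.038 and 0.054 m); the robot touches nothing.
It fails at once if a bystander is shifted by more than 40 mm or knocked over (distance of any of wash_bottle, reagent, beaker from where it was at the start of the episode above 0.04 m or angle between any of wash_bottle, reagent, beaker's own z axis and vertical above 0.7 rad).
Of rack1, rack2, rack3, rack4 only 3 to 4 are there at a start; the rules pass over those that are not, and their reading is None.
Of jar1, jar2, jar3 only 2 to 3 are there at a start; the rules pass over those that are not, and their reading is None.
At some moment in a run one of jar1, jar2, jar3, carousel may be knocked a few centimetres aside while the robot is not near it.
It also fails if it takes over 210 s, if anything falls off the work surface, if the arm or the gripper's body presses on something with over 40 N, if the wrist force passes 120 N, or if a joint passes its speed limit or range.

### The arm

A 6-joint arm with a two-finger parallel gripper is mounted at the origin on the work surface. World frame = base frame: x ahead of the robot, y to its left, z up, the work surface at z = 0. Lengths are in mm, angles in rad, forces in N, time in s.
With the tool pointing down it reaches from about 375 to 900 mm from the base axis. Payload 3.1 kg.
Tool frame: the origin (TCP) lies at the very end of the fingers, on their centre line; the grasp point (between the pads) lies 19 mm behind it; z points along the fingers, y is the direction in which the jaws open and shut (so a half turn about z gives the same grasp; the last joint's range is limited). The gripper opens to 87 mm and grips with 3 to 60 N. Pads are 19 mm wide; open, the fingers measure 117 mm over their backs; the gripper's body (75 mm by 190 mm) begins 51 mm behind the grasp point.
Start: joints at [-1.292, 0.527, 1.433, -0, 1.181, -0.178], TCP at [275.692, -560.884, 222.548] pointing down, gripper open.
Joint ranges: [-3.08, 3.08], [-0.75, 2.2], [0.22, 2.44], [-1.43, 4.57], [0, 2.65], [-2.85, 2.85]. Speed limits (rad/s): [2.79, 2.79, 3.14, 3.14, 3.14, 3.14].

### API

Orientations are given as a 3x3 rotation matrix whose columns are the frame's x, y, z axes.
In Python, from station import manip, vision gives the robot as it stands.
- The arm moves only by the tool carry_out, never from a script. Its argument "commands" is a list of rows, each a list of 2 entries, a list of its own where there are three numbers: the shift along the world's x, y, z in units of 30 mm (1.0 is 30 mm), then the turn, a rotation vector about the world's x, y, z in units of 6 degrees (1.0 is 6 degrees). In form: [[[x, y, z], [ax, ay, az]], ...]. A call has 1 to 5 rows; each row is the pose to reach, as a shift and turn from the pose commanded when the call began; what a row does not reach only later rows make up. A row lasts 1/12 s, in which the tool goes at most 41.7 mm and 7.16 degrees, less where a joint would pass 70% of its speed; a pose out of reach is approached as far as the arm can. A call with a gripper value outside its range is refused whole. "fingers" is the closure, from 0 (fully open) to 1 (shut), set as the call begins (left out, the last holds). The fingers move at their own pace and stop on an object; the grip force is fixed at half the most. Time passes only in rows, so rows that repeat a pose let the fingers close. It gives the time, the measured TCP pose, the force and the opening at its end, in the units of the state.
- manip.get_state(): the state, without advancing time (a new reading comes with each control period).
- vision.read_camera(name): name is "scene" or "top" or "wrist"; returns a dict with "pixels" (420x560x3 uint8, blue, green, red), "fx", "fy", "cx", "cy" (pixels), "k1" (the pictures are not rectified: a ray, as slopes to the right and down, at radius r is drawn at 1 + k1 r^2 times it, then the intrinsics apply), "R" (3x3) and "t" (3): a world point X has camera coordinates R X + t. Camera axes: x right, y down, z forward; pixel columns grow to the right and rows downward; lengths in mm; the calibration is good to about 2 mm. A picture is of the moment at which its call begins. There is no depth.
- manip.finish_job(): hands the job in, once; it reports no verdict.
The state is a dict: "time_s": time; "q": joint angles; "joint_vel": joint speeds; "effort": joint torques, N m; "ee_pos": TCP position; "orientation": TCP orientation; "force": force on the tool from outside, world axes, zero at the start; "ft_torque": the same for the moment, N m; "gripper_width": finger opening in mm.
Only numpy, scipy, OpenCV 4.12 (cv2) and the standard library are available. Lean on these libraries where they do the work, as an engineer would, in place of code of your own. Each camera call takes 0.05 s, during which the arm holds its last target. There are 200 camera calls.

## Working session

There is one attempt and no reset: what is moved stays moved. The work goes in short steps, Python scripts to look and compute and a tool call to move; the robot and the scene stay as the last step left them, time stands still between calls to the robot, and variables do not carry over. Pictures are saved under pics/ and viewed, about 12 in all and at most 16, crops included, and the job is handed in when it is done.

Besides the shell and the picture viewer there is one more tool, called after "Request:" as a command line: name --argument value ..., lists and objects as JSON in quotes. carry_out: Moves the arm, as the interface text tells. Its arguments: {"type":"object","properties":{"commands":{"type":"array"},"fingers":{"type":"number"}},"required":["commands"]}

```bash
ls; mkdir -p pics
cat > h.py <<'E'
import numpy as np, cv2
from station import manip, vision
def snap(n,f=None):
    c=vision.read_camera(n); c['R']=np.array(c['R']);c['t']=np.array(c['t']);c['pixels']=np.array(c['pixels'])
    if f: cv2.imwrite('pics/'+f,c['pixels'])
    return c
def ray(c,u,v):
    K=np.array([[c['fx'],0,c['cx']],[0,c['fy'],c['cy']],[0,0,1.]])
    p=cv2.undistortPoints(np.array([[[u,v]]],float),K,np.array([c['k1'],0,0,0]))[0,0]
    return -c['R'].T@c['t'], c['R'].T@np.array([p[0],p[1],1])
def onz(c,u,v,z):
    o,d=ray(c,u,v); return o+d*(z-o[2])/d[2]
def proj(c,X):
    K=np.array([[c['fx'],0,c['cx']],[0,c['fy'],c['cy']],[0,0,1.]])
    return cv2.projectPoints(np.array(X,float).reshape(-1,3),cv2.Rodrigues(c['R'])[0],c['t'],K,np.array([c['k1'],0,0,0]))[0][:,0]
E
python3 - <<'E'
from h import *
print(manip.get_state())
for n in('top','scene'):
    c=snap(n,n+'1.png'); print(n,c['fx'],c['cx'],c['cy'],c['k1'],(-c['R'].T@c['t']).round(),c['R'].round(3).tolist())
E
```

```text
pics
{'time_s': 0.0, 'q': array([-1.29251210e+00,  5.28435757e-01,  1.43389814e+00, -5.94071683e-05,
        1.18140025e+00, -1.78524002e-01]), 'joint_vel': array([-2.38159274e-05, -8.80298404e-04, -9.00851402e-04, -4.44409604e-04,
        3.48411393e-03,  2.29744788e-04]), 'effort': array([-1.14366518e-03, -4.40051544e+01, -1.76591581e+01,  6.32037409e-02,
        5.82315505e-02, -1.59354522e-04]), 'ee_pos': array([ 275.47140571, -560.19943532,  221.59164656]), 'orientation': array([[ 8.97455042e-01,  4.41105472e-01, -6.41125862e-04],
       [ 4.41105817e-01, -8.97452773e-01,  2.04400389e-03],
       [ 3.26241119e-04, -2.11720595e-03, -9.99997706e-01]]), 'force': array([ 1.0321189 , -0.81617868, -0.15682758]), 'ft_torque': array([ 0.02415519, -0.02170859, -0.00404878]), 'gripper_width': 87.01851376012921}
top 532.686423419351 274.10224619192707 218.47049036689293 -0.1724638380997654 [ 483.   -8. 1493.] [[-0.001, -1.0, 0.001], [-0.997, 0.001, -0.08], [0.08, -0.001, -0.997]]
scene 501.10720854515563 288.6654221911378 210.69865117605968 -0.0027666914332878734 [1222. -545. 1215.] [[0.632, 0.775, -0.004], [0.607, -0.498, -0.619], [-0.482, 0.389, -0.785]]
```

View pics/top1.png

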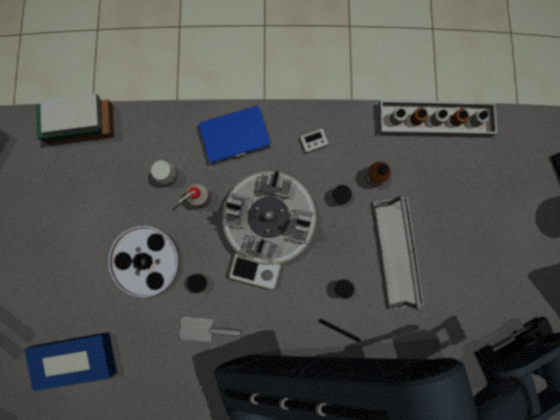

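View pics/scene1.png

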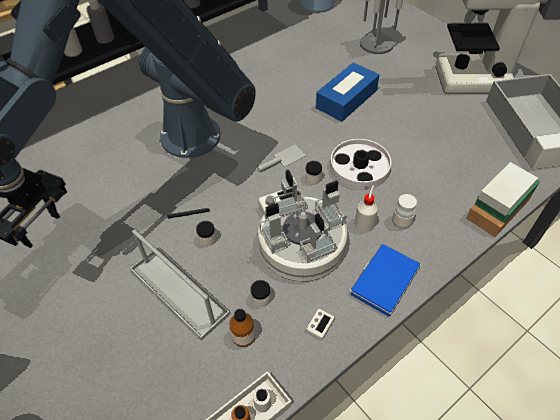

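The top view shows four racks around the hub (centre ~(268,216)), three jars at (341,194), (343,289) and (196,283), the carousel at (143,261) and the rail between (378,205) and (415,303). I'll zoom in for tabs and studs.

Run:
```python
import cv2,numpy as np
a=cv2.imread('pics/top1.png');b=cv2.imread('pics/scene1.png')
def cr(i,x,y,w,h,s,g=1.6):
    o=cv2.resize(i[y:y+h,x:x+w],None,fx=s,fy=s,interpolation=cv2.INTER_CUBIC); return np.uint8(np.clip(o*g,0,255))
c1=cr(a,210,160,120,100,5,1.6)
cv2.imwrite('pics/c1.png',c1)
cv2.imwrite('pics/c2.png',cr(b,235,160,130,120,5,1.2))
```

```text
(no output)
```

View pics/c1.png

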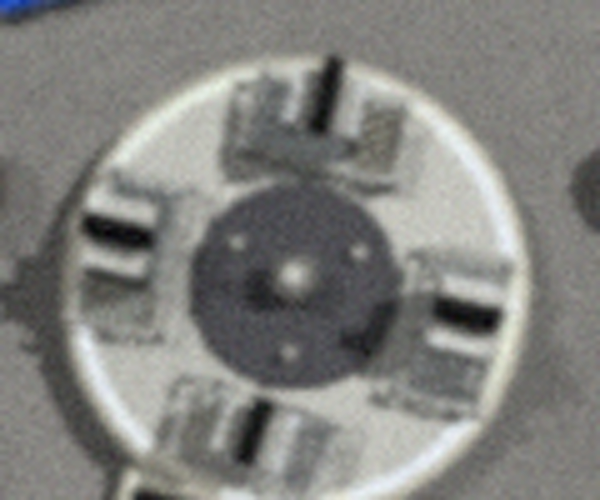

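View pics/c2.png

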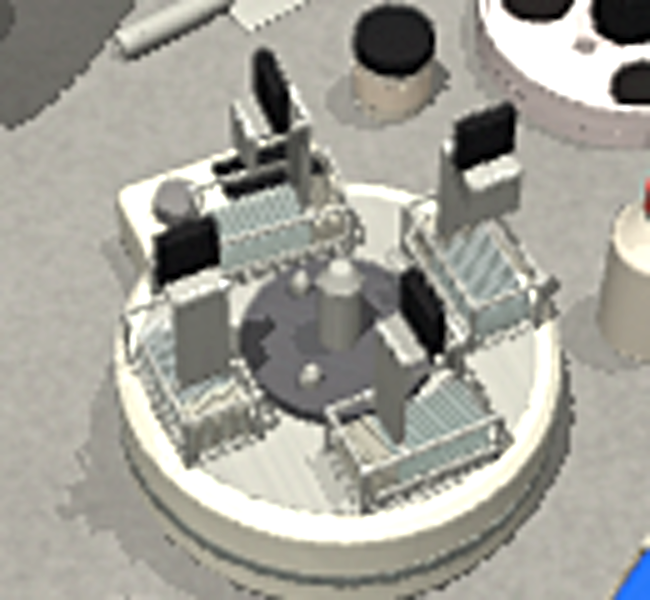

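Top crop: tabs at crop (325,95), (118,232), (470,312), (255,430), studs at (237,242), (360,252), (290,352), spindle tip at (295,275). Now measuring everything.

```bash
cat > m.py <<'E'
from h import *
def blobs(img,thr,amin,amax):
    m=(img.max(2)<thr).astype(np.uint8)
    n,l,s,c=cv2.connectedComponentsWithStats(m)
    return [(i,s[i],c[i],l) for i in range(1,n) if amin<s[i,4]<amax]
E
python3 - <<'E'
from m import *
c=snap('top','top2.png'); s=snap('scene','scene2.png')
im=cv2.medianBlur(c['pixels'],3)
# stainer hub: studs and spindle (in crop coords /5 + offset)
off=lambda x,y:(x/5+210-.4,y/5+160-.4)
print('spindle top',onz(c,*off(295,275),150).round(1))
for p in((237,242),(360,252),(290,352)): print('stud',onz(c,*off(*p),105).round(1))
big=cv2.resize(c['pixels'],None,fx=4,fy=4,interpolation=cv2.INTER_CUBIC).astype(float)
big=cv2.GaussianBlur(big,(0,0),2).max(2)
m=(big<45).astype(np.uint8)
n,l,st,ct=cv2.connectedComponentsWithStats(m)
for i in range(1,n):
    if 250<st[i,4]<8000:
        u,v=(ct[i]+.5)/4-.5
        if not(100<u<430 and 140<v<330):continue
        ys,xs=np.where(l==i)
        r=cv2.minAreaRect(np.c_[xs,ys].astype(np.float32))
        w=lambda z:onz(c,u,v,z)[:2].round(1)
        print((round(u),round(v)),st[i,4],'rect',np.round(r[1],0)/4,round(r[2],1),'z211',w(211),'z56',w(56),'z16',w(16),'z60',w(60))
E
```

```text
spindle top [600.2   4.7 150. ]
stud [621.5  35.5 105. ]
stud [616.2 -28.9 105. ]
stud [563.8   7.8 105. ]
(382, 169) 1901 rect [11.75 12.75] 45.0 z211 [ 706.4 -274.4] z56 [ 733.4 -306.6] z16 [ 740.4 -314.8] z60 [ 732.7 -305.7]
(367, 179) 4456 rect [19.75 21.5 ] 65.5 z211 [ 682.  -237.1] z56 [ 706.1 -264.7] z16 [ 712.3 -271.9] z60 [ 705.5 -264. ]
(274, 179) 932 rect [ 4.25 15.75] 13.2 z211 [680.6 -10. ] z56 [704.6 -10.2] z16 [710.7 -10.2] z60 [703.9 -10.2]
(157, 183) 978 rect [24.   8.5] 19.8 z211 [673.8 278.7] z56 [696.9 313.4] z16 [702.9 322.4] z60 [696.3 312.5]
(339, 195) 6041 rect [18.5  26.25] 56.7 z211 [ 641.6 -166.8] z56 [ 660.8 -186. ] z16 [ 665.8 -190.9] z60 [ 660.3 -185.5]
(394, 200) 479 rect [ 2.75 12.75] 63.4 z211 [ 629.5 -301.8] z56 [ 647.2 -337.2] z16 [ 651.8 -346.4] z60 [ 646.8 -336.3]
(200, 206) 467 rect [ 3.25 14.  ] 75.1 z211 [616.1 170.8] z56 [632.2 192.5] z16 [636.4 198.1] z60 [631.8 192. ]
(233, 206) 1013 rect [14.75  5.  ] 12.5 z211 [615.2  89.9] z56 [631.2 101.8] z16 [635.3 104.9] z60 [630.8 101.5]
(380, 257) 2708 rect [104.25   2.5 ] 81.5 z211 [ 491.5 -264.6] 
[... 950 characters left out ...]
9]
(245, 268) 5567 rect [20.75 17.25] 15.3 z211 [465.2  61.3] z56 [463.1  69.7] z16 [462.5  71.9] z60 [463.1  69.5]
(155, 281) 3277 rect [15.75 16.  ] 45.0 z211 [435.1 280.1] z56 [429.4 315. ] z16 [427.9 324. ] z60 [429.5 314.1]
(196, 283) 5092 rect [18.5 21. ] 77.5 z211 [430.1 179.1] z56 [423.7 201.8] z16 [422.  207.6] z60 [423.8 201.2]
(342, 289) 5729 rect [18.5  25.75] 90.0 z211 [ 416.1 -171.3] z56 [ 408.1 -191. ] z16 [ 406.  -196.1] z60 [ 408.3 -190.5]
(410, 305) 572 rect [13.75  3.5 ] 18.4 z211 [ 375.7 -338.6] z56 [ 362.7 -378.5] z16 [ 359.4 -388.8] z60 [ 363.  -377.5]
(411, 328) 714 rect [ 6.25 12.25] 77.9 z211 [ 319.  -339.6] z56 [ 299.2 -379.6] z16 [ 294.1 -389.9] z60 [ 299.7 -378.6]
```

Run:
```python
import cv2,numpy as np
from h import *
a=cv2.imread('pics/top2.png');b=cv2.imread('pics/scene2.png')
def cr(i,x,y,w,h,s,g):
    o=cv2.resize(i[y:y+h,x:x+w],None,fx=s,fy=s,interpolation=cv2.INTER_CUBIC); return np.uint8(np.clip(o*g,0,255))
c1=cr(a,355,180,90,140,4,1.8); c2=cr(b,115,215,125,140,4,1.3)
s=snap('scene')
cv2.imwrite('pics/c3.png',np.hstack([c1,c2[:, :440]]))
```

```text
(no output)
```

View pics/c3.png

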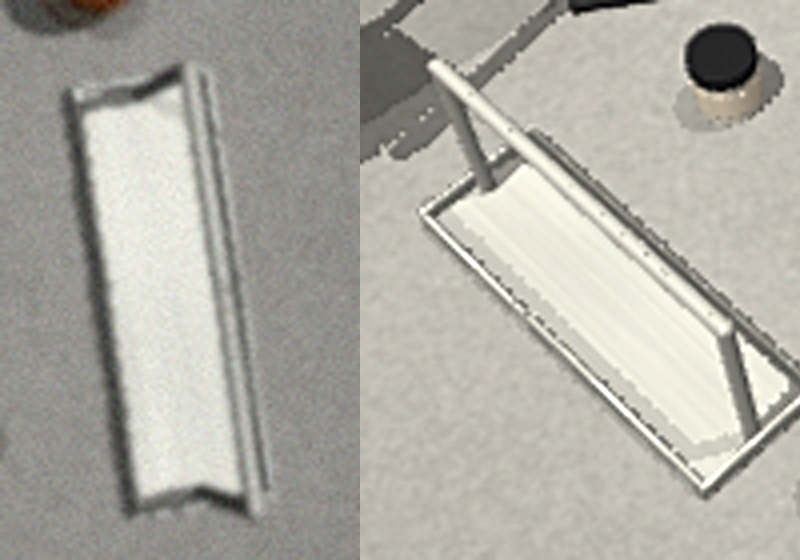

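Run:
```python
from h import *
c=snap('top'); s=snap('scene')
tp=lambda x,y:((x+.5)/4+355-.5,(y+.5)/4+180-.5)
sp=lambda x,y:((x-360+.5)/4+115-.5,(y+.5)/4+215-.5)
a=onz(c,*tp(193,70),150);b=onz(c,*tp(258,505),150)
print('top rail',a,b,np.linalg.norm(a-b),(a+b)/2,np.degrees(np.arctan2(*(a-b)[1::-1])))
a2=onz(s,*sp(727,327),150);b2=onz(s,*sp(437,65),150)
print('scene rail',a2,b2,np.linalg.norm(a2-b2),(a2+b2)/2,np.degrees(np.arctan2(*(a2-b2)[1::-1])))
# tray corners in top: top-left, bottom-left ; scene corners
print('tray TL,BL top', onz(c,*tp(75,92),18),onz(c,*tp(132,512),18))
print('tray scene near corners', onz(s,*sp(705,490),18),onz(s,*sp(425,210),18),onz(s,*sp(800,385),18))
# tabs in scene: black blobs
big=cv2.resize(s['pixels'],None,fx=4,fy=4,interpolation=cv2.INTER_CUBIC).astype(float)
big=cv2.GaussianBlur(big,(0,0),2).max(2)
n,l,st,ct=cv2.connectedComponentsWithStats((big<50).astype(np.uint8))
for i in range(1,n):
    u,v=(ct[i]+.5)/4-.5
    if 250<st[i,4]<9000 and 180<u<420 and 140<v<320: print((round(u),round(v)),st[i,4],onz(s,u,v,211)[:2].round(1),'jar',onz(s,u,v,57)[:2].round(1))
print('pred tabs',[proj(s,[*p,211]).round().tolist() for p in((680.6,-10),(615.2,89.9),(575.4,-77.4),(518.6,25))])
print('spindle',onz(s,235+340/5,160+265/5,150))
```

```text
top rail [ 644.98310736 -339.6453433   150.        ] [ 367.05253909 -377.76481616  150.        ] 280.53252037972425 [ 506.01782323 -358.70507973  150.        ] 7.8096562837368575
scene rail [ 646.12482694 -333.72691256  150.        ] [ 363.20059959 -374.57676849  150.        ] 285.8580577031083 [ 504.66271326 -354.15184053  150.        ] 8.215841443610769
tray TL,BL top [ 645.21944477 -287.5891208    18.        ] [ 352.20264672 -324.38953105   18.        ]
tray scene near corners [ 663.3916419  -382.63089388   18.        ] [ 363.67791077 -420.53867987   18.        ] [ 641.03455457 -294.05769482   18.        ]
(208, 149) 705 [288.9 -84.4] jar [145.7 -13.8]
(365, 158) 5062 [595.3 234.2] jar [499.2 353.7]
(342, 159) 1673 [557.1 183.4] jar [455.1 295.1]
(313, 168) 2751 [533.4  99.2] jar [427.7 197.9]
(289, 178) 1116 [519.9  23.8] jar [412.1 111. ]
(364, 177) 1435 [644.4 184.2] jar [555.7 296. ]
(331, 187) 1708 [616.1  90.5] jar [523. 188.]
(286, 196) 429 [564.3 -22.7] jar [463.3  57.3]
(272, 210) 1889 [576.  -78.3] jar [476.8  -6.7]
(188, 213) 1937 [ 449.1 -251. ] jar [ 330.5 -206. ]
(319, 222) 1557 [682.  -10.9] jar [599.1  70.9]
(205, 229) 3591 [ 519.8 -244.9] jar [ 412.  -198.9]
(260, 290) 4486 [ 741.8 -241.6] jar [ 668.1 -195.1]
(240, 315) 1757 [ 764.2 -314.8] jar [ 693.9 -279.6]
pred tabs [[[319.0, 221.0]], [[331.0, 187.0]], [[272.0, 209.0]], [[289.0, 178.0]]]
spindle [599.28677121   7.63686259 150.        ]
```

```bash
cat > plan.py <<'E'
from h import *
import json,sys,os
def cmd():
    if os.path.exists('cmd.json'): return json.load(open('cmd.json'))
    return [275.7,-560.9,222.5,-63.8]
def plan(wps):
    c=cmd()
    for w in wps:
        d=np.array(w,float)-c; d[3]=(d[3]+180)%360-180 if abs(d[3])>180 else d[3]
        n=max(1,int(np.ceil(max(np.linalg.norm(d[:3])/190,abs(d[3])/33))))
        sh=np.round(d[:3]/30/n,2); tz=round(d[3]/6/n,2)
        rows=int(np.ceil(max(np.linalg.norm(sh*30)/40,abs(tz*6)/7)))+1
        print(w,'x%d rows%d'%(n,min(5,max(rows,1))),sh.tolist(),tz)
        c=[*(np.array(c[:3])+sh*30*n),c[3]+tz*6*n]
    json.dump([float(v) for v in c],open('cmd.json','w'))
def chk():
    s=manip.get_state(); y=s['orientation'][:,1]
    print('t',round(s['time_s'],1),'pos',s['ee_pos'].round(1),'th',np.degrees(np.arctan2(y[1],y[0])).round(1),'cmd',np.round(cmd(),1),'F',s['force'].round(1),'w',round(s['gripper_width'],1),'q6',round(s['q'][5],2))
RM=np.array([505.5,-356.]);U=np.array([np.cos(.136),np.sin(.136)]);N=np.array([-U[1],U[0]])
def rail(s,n): return (RM+s*U+n*N).round(1).tolist()
E
python3 - <<'E'
from plan import *
# rack D
plan([[560,-330,350,-85],[681.3,-10.5,350,-103.2],[681.3,-10.5,199.5,-103.2]])
p=rail(93,-75);q=rail(93,0)
plan([[681.3,-10.5,350,-103.2],[*p,350,-82.2],[*p,207.5,-82.2],[*q,207.5,-82.2],[*q,166.5,-82.2],[*q,207.5,-82.2]])
E
```

```text
[560, -330, 350, -85] x3 rows5 [3.16, 2.57, 1.42] -1.18
[681.3, -10.5, 350, -103.2] x2 rows5 [2.02, 5.32, -0.0] -1.51
[681.3, -10.5, 199.5, -103.2] x1 rows5 [-0.0, -0.0, -5.03] -0.01
[681.3, -10.5, 350, -103.2] x1 rows5 [-0.0, -0.0, 5.02] 0.0
[607.8, -417.7, 350, -82.2] x3 rows5 [-0.82, -4.53, 0.0] 1.17
[607.8, -417.7, 207.5, -82.2] x1 rows5 [0.01, 0.01, -4.75] -0.01
[597.6, -343.4, 207.5, -82.2] x1 rows3 [-0.34, 2.48, 0.0] 0.0
[597.6, -343.4, 166.5, -82.2] x1 rows3 [0.0, 0.0, -1.37] 0.0
[597.6, -343.4, 207.5, -82.2] x1 rows3 [0.0, 0.0, 1.37] 0.0
```

Request:
carry_out --commands '[[[3.16, 2.57, 1.42], [0, 0, -1.18]], [[3.16, 2.57, 1.42], [0, 0, -1.18]], [[3.16, 2.57, 1.42], [0, 0, -1.18]], [[3.16, 2.57, 1.42], [0, 0, -1.18]], [[3.16, 2.57, 1.42], [0, 0, -1.18]]]' --fingers 0.4

```text
time_s: 0.77
ee_pos: [372.6, -482.6, 266.5]
orientation: [[0.944, 0.331, 0.001], [0.331, -0.944, -0.002], [0.0, 0.003, -1.0]]
force: [0.2, -1.0, 0.4]
gripper_width: 61.2
```

Request:
carry_out --commands '[[[3.16, 2.57, 1.42], [0, 0, -1.18]], [[3.16, 2.57, 1.42], [0, 0, -1.18]], [[3.16, 2.57, 1.42], [0, 0, -1.18]], [[3.16, 2.57, 1.42], [0, 0, -1.18]], [[3.16, 2.57, 1.42], [0, 0, -1.18]]]'

```text
time_s: 1.18
ee_pos: [466.4, -406.4, 308.3]
orientation: [[0.978, 0.211, 0.001], [0.211, -0.978, -0.002], [0.0, 0.002, -1.0]]
force: [-0.6, -0.5, -0.1]
gripper_width: 52.6
```

Request:
carry_out --commands '[[[3.16, 2.57, 1.42], [0, 0, -1.18]], [[3.16, 2.57, 1.42], [0, 0, -1.18]], [[3.16, 2.57, 1.42], [0, 0, -1.18]], [[3.16, 2.57, 1.42], [0, 0, -1.18]], [[3.16, 2.57, 1.42], [0, 0, -1.18]]]'

```text
time_s: 1.6
ee_pos: [560.6, -330.0, 350.2]
orientation: [[0.996, 0.088, -0.0], [0.088, -0.996, -0.001], [-0.0, 0.001, -1.0]]
force: [-0.9, -0.2, 0.0]
gripper_width: 52.3
```

Request:
carry_out --commands '[[[2.02, 5.32, 0], [0, 0, -1.51]], [[2.02, 5.32, 0], [0, 0, -1.51]], [[2.02, 5.32, 0], [0, 0, -1.51]], [[2.02, 5.32, 0], [0, 0, -1.51]], [[2.02, 5.32, 0], [0, 0, -1.51]]]'

```text
time_s: 2.02
ee_pos: [620.4, -166.1, 348.7]
orientation: [[0.998, -0.069, -0.002], [-0.069, -0.998, 0.004], [-0.003, -0.004, -1.0]]
force: [-0.2, 0.2, 0.3]
gripper_width: 52.1
```

Request:
carry_out --commands '[[[2.02, 5.32, 0], [0, 0, -1.51]], [[2.02, 5.32, 0], [0, 0, -1.51]], [[2.02, 5.32, 0], [0, 0, -1.51]], [[2.02, 5.32, 0], [0, 0, -1.51]], [[2.02, 5.32, 0], [0, 0, -1.51]]]'

```text
time_s: 2.43
ee_pos: [681.7, -7.0, 348.4]
orientation: [[0.974, -0.225, -0.002], [-0.225, -0.974, 0.003], [-0.003, -0.002, -1.0]]
force: [-0.4, -0.6, 0.3]
gripper_width: 52.2
```

Run:
```python
from plan import *
c=snap('wrist','w1.png'); chk()
for n,p in dict(D=(681.3,-10.5),A=(615.6,90.2),B=(575.7,-77.8),C=(519.2,24.4)).items(): print(n,proj(c,[*p,228]).round(),proj(c,[*p,211]).round())
```

```text
t 2.5 pos [681.3  -8.9 348.4] th -103.0 cmd [ 597.6 -343.4  207.5  -82.2] F [ 0.2  0.1 -0.2] w 52.0 q6 1.62
D [[282. 198.]] [[282. 193.]]
A [[186. 294.]] [[190. 284.]]
B [[384. 296.]] [[379. 286.]]
C [[284. 369.]] [[284. 357.]]
```

View pics/w1.png

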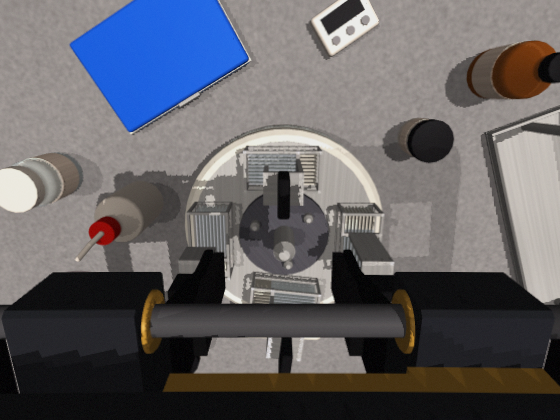

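The wrist view shows rack D's tab at about (283,195), right where predicted, so the poses agree. Descend and grasp.

Request:
carry_out --commands '[[[0, 0, -5.03], [0, 0, 0]], [[0, 0, -5.03], [0, 0, 0]], [[0, 0, -5.03], [0, 0, 0]], [[0, 0, -5.03], [0, 0, 0]], [[0, 0, -5.03], [0, 0, 0]]]'

```text
time_s: 2.9
ee_pos: [674.9, -13.6, 190.9]
orientation: [[0.973, -0.231, -0.017], [-0.231, -0.973, 0.001], [-0.017, 0.003, -1.0]]
force: [-0.6, -0.5, -0.3]
gripper_width: 52.0
```

Request:
carry_out --commands '[[[0, 0, 0], [0, 0, 0]], [[0, 0, 0], [0, 0, 0]], [[0, 0, 0], [0, 0, 0]], [[0, 0, 0], [0, 0, 0]], [[0, 0, 0], [0, 0, 0]]]' --fingers 1

```text
time_s: 3.32
ee_pos: [682.3, -10.8, 201.7]
orientation: [[0.974, -0.228, 0.004], [-0.228, -0.974, -0.001], [0.004, -0.0, -1.0]]
force: [-0.1, -1.2, -0.5]
gripper_width: 26.7
```

Request:
carry_out --commands '[[[0, 0, 0], [0, 0, 0]], [[0, 0, 0], [0, 0, 0]], [[0, 0, 0], [0, 0, 0]], [[0, 0, 0], [0, 0, 0]], [[0, 0, 0], [0, 0, 0]]]'

```text
time_s: 3.73
ee_pos: [681.4, -10.4, 199.9]
orientation: [[0.974, -0.228, 0.0], [-0.228, -0.974, -0.0], [0.0, 0.0, -1.0]]
force: [-0.9, -0.0, 2.9]
gripper_width: 9.7
```

Request:
carry_out --commands '[[[0, 0, 0.5], [0, 0, 0]], [[0, 0, 1.6], [0, 0, 0]], [[0, 0, 2.8], [0, 0, 0]], [[0, 0, 4], [0, 0, 0]], [[0, 0, 5.02], [0, 0, 0]]]'

```text
time_s: 4.15
ee_pos: [681.2, -10.1, 351.6]
orientation: [[0.974, -0.228, 0.0], [-0.228, -0.974, 0.0], [0.0, -0.0, -1.0]]
force: [0.8, -0.0, -1.8]
gripper_width: 9.5
```

Request:
carry_out --commands '[[[-0.82, -4.53, 0], [0, 0, 1.17]], [[-0.82, -4.53, 0], [0, 0, 1.17]], [[-0.82, -4.53, 0], [0, 0, 1.17]], [[-0.82, -4.53, 0], [0, 0, 1.17]]]'

```text
time_s: 4.48
ee_pos: [655.2, -152.0, 349.1]
orientation: [[0.994, -0.112, -0.002], [-0.112, -0.994, -0.004], [-0.002, 0.004, -1.0]]
force: [1.5, 0.4, -2.0]
gripper_width: 9.5
```

Request:
carry_out --commands '[[[-0.82, -4.53, 0], [0, 0, 1.17]], [[-0.82, -4.53, 0], [0, 0, 1.17]], [[-0.82, -4.53, 0], [0, 0, 1.17]], [[-0.82, -4.53, 0], [0, 0, 1.17]]]'

```text
time_s: 4.82
ee_pos: [630.2, -288.6, 348.5]
orientation: [[1.0, 0.009, -0.002], [0.009, -1.0, -0.003], [-0.002, 0.003, -1.0]]
force: [-0.7, 0.4, -3.5]
gripper_width: 9.7
```

Request:
carry_out --commands '[[[-0.3, -1.3, 0], [0, 0, 0.5]], [[-0.5, -2.6, 0], [0, 0, 0.9]], [[-0.7, -3.8, 0], [0, 0, 1.17]], [[-0.82, -4.3, 0], [0, 0, 1.17]], [[-0.82, -4.53, 0], [0, 0, 1.17]]]'

```text
time_s: 5.23
ee_pos: [606.0, -420.9, 348.3]
orientation: [[0.991, 0.133, -0.002], [0.133, -0.991, 0.001], [-0.002, -0.002, -1.0]]
force: [0.2, 0.9, -2.4]
gripper_width: 9.7
```

Request:
carry_out --commands '[[[0, 0, -0.8], [0, 0, 0]], [[0, 0, -1.8], [0, 0, 0]], [[0, 0, -2.9], [0, 0, 0]], [[0, 0, -4], [0, 0, 0]], [[0, 0, -4.75], [0, 0, 0]]]'

```text
time_s: 5.65
ee_pos: [606.9, -414.3, 203.5]
orientation: [[0.99, 0.138, -0.004], [0.138, -0.99, 0.006], [-0.003, -0.006, -1.0]]
force: [-0.6, 0.2, -1.6]
gripper_width: 10.2
```

Request:
carry_out --commands '[[[0, 0, 0], [0, 0, 0]], [[0, 0, 0], [0, 0, 0]], [[0, 0, 0], [0, 0, 0]], [[0, 0, 0], [0, 0, 0]]]'

```text
time_s: 5.98
ee_pos: [609.2, -418.6, 210.7]
orientation: [[0.99, 0.138, 0.004], [0.138, -0.99, -0.003], [0.004, 0.004, -1.0]]
force: [-1.0, 0.8, -1.9]
gripper_width: 10.0
```

Run:
```python
from plan import *
chk(); c=snap('scene'); t=snap('top')
a=cv2.resize(c['pixels'][180:360,90:260],None,fx=2.8,fy=2.8,interpolation=cv2.INTER_CUBIC);b=cv2.resize(t['pixels'][160:340,330:480],None,fx=2.8,fy=2.8,interpolation=cv2.INTER_CUBIC)
cv2.imwrite('pics/r1.png',np.hstack([a[:504],np.uint8(np.clip(b[:504]*1.6,0,255))])[:, :800])
```

```text
t 6.0 pos [ 609.2 -418.6  210.7] th -82.1 cmd [ 597.6 -343.4  207.5  -82.2] F [-1.   0.8 -1.9] w 10.0 q6 0.68
```

View pics/r1.png

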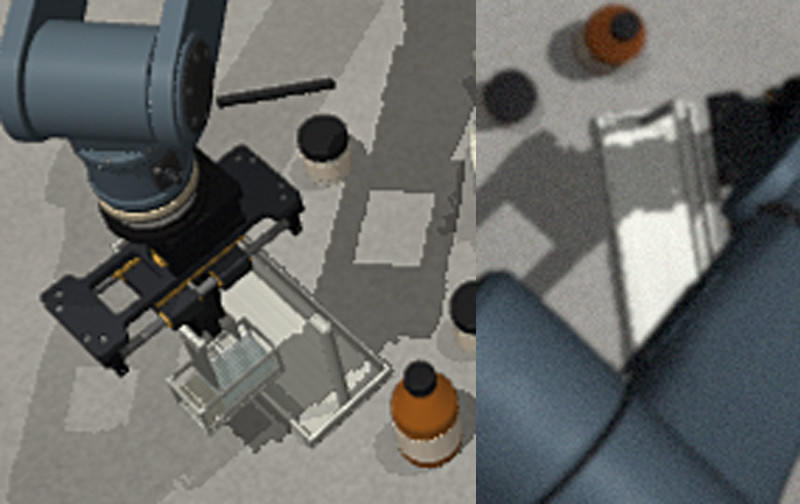

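The rack hangs level at crop (225,370), outside the rail, long leg on the far side from the rail. Move in and lower.

Request:
carry_out --commands '[[[-0.05, 0.4, 0], [0, 0, 0]], [[-0.13, 1, 0], [0, 0, 0]], [[-0.22, 1.6, 0], [0, 0, 0]], [[-0.3, 2.2, 0], [0, 0, 0]], [[-0.34, 2.48, 0], [0, 0, 0]]]'

```text
time_s: 6.5
ee_pos: [596.8, -340.3, 208.4]
orientation: [[0.99, 0.138, -0.0], [0.138, -0.99, 0.002], [-0.0, -0.002, -1.0]]
force: [-1.1, -0.4, -2.7]
gripper_width: 9.7
```

Request:
carry_out --commands '[[[0, 0, 0], [0, 0, 0]], [[0, 0, 0], [0, 0, 0]], [[0, 0, 0], [0, 0, 0]], [[0, 0, 0], [0, 0, 0]], [[0, 0, 0], [0, 0, 0]]]'

```text
time_s: 6.92
ee_pos: [597.3, -344.8, 207.5]
orientation: [[0.991, 0.136, 0.0], [0.136, -0.991, -0.0], [0.0, 0.001, -1.0]]
force: [0.4, -0.0, -1.4]
gripper_width: 9.8
```

Request:
carry_out --commands '[[[0, 0, -0.3], [0, 0, 0]], [[0, 0, -0.6], [0, 0, 0]], [[0, 0, -0.85], [0, 0, 0]], [[0, 0, -1.05], [0, 0, 0]], [[0, 0, -1.2], [0, 0, 0]]]'

```text
time_s: 7.33
ee_pos: [596.6, -343.2, 169.6]
orientation: [[0.991, 0.137, -0.002], [0.137, -0.991, 0.002], [-0.002, -0.002, -1.0]]
force: [-0.3, 0.5, -2.9]
gripper_width: 9.6
```

Request:
carry_out --commands '[[[0, 0, 0], [0, 0, 0]], [[0, 0, 0], [0, 0, 0]], [[0, 0, -0.1], [0, 0, 0]], [[0, 0, -0.17], [0, 0, 0]], [[0, 0, -0.17], [0, 0, 0]]]'

```text
time_s: 7.75
ee_pos: [597.2, -343.6, 166.3]
orientation: [[0.991, 0.137, -0.0], [0.137, -0.991, 0.0], [-0.0, -0.0, -1.0]]
force: [-0.5, 0.4, -2.0]
gripper_width: 9.7
```

```bash
python3 -c "
from plan import *
chk()"
```

```text
t 7.8 pos [ 597.2 -343.6  166.3] th -82.1 cmd [ 597.6 -343.4  207.5  -82.2] F [-0.5  0.4 -2. ] w 9.7 q6 0.75
```

Request:
carry_out --commands '[[[0, 0, -0.03], [0, 0, 0]], [[0, 0, -0.06], [0, 0, 0]], [[0, 0, -0.08], [0, 0, 0]], [[0, 0, -0.08], [0, 0, 0]], [[0, 0, -0.08], [0, 0, 0]]]'

```text
time_s: 8.17
ee_pos: [597.4, -343.8, 165.7]
orientation: [[0.991, 0.137, 0.001], [0.137, -0.991, -0.001], [0.001, 0.001, -1.0]]
force: [-3.1, 1.7, 5.8]
gripper_width: 9.6
```

Request:
carry_out --commands '[[[0, 0, 0], [0, 0, 0]], [[0, 0, 0], [0, 0, 0]], [[0, 0, 0], [0, 0, 0]], [[0, 0, 0], [0, 0, 0]], [[0, 0, 0], [0, 0, 0]]]' --fingers 0.4

```text
time_s: 8.58
ee_pos: [597.3, -343.7, 163.8]
orientation: [[0.991, 0.137, -0.0], [0.137, -0.991, 0.0], [-0.0, -0.0, -1.0]]
force: [-0.4, -0.6, 0.5]
gripper_width: 35.1
```

Request:
carry_out --commands '[[[0, 0, 0.5], [0, 0, 0]], [[0, 0, 1.6], [0, 0, 0]], [[0, 0, 2.8], [0, 0, 0]], [[0, 0, 3.8], [0, 0, 0]], [[0, 0, 4.2], [0, 0, 0]]]'

```text
time_s: 9.0
ee_pos: [599.3, -345.2, 295.6]
orientation: [[0.991, 0.137, 0.007], [0.137, -0.991, -0.006], [0.006, 0.007, -1.0]]
force: [1.1, -1.5, 0.1]
gripper_width: 51.6
```

```bash
cat >> plan.py <<'E'
def rack(xy,th,s,side,c0,up=350):
    json.dump(c0,open('cmd.json','w'))
    p=rail(s,side*75);q=rail(s,0)
    plan([[*xy,up,th],[*xy,199.5,th],[*xy,up,th],[*p,up,-82.2],[*p,207.5,-82.2],[*q,207.5,-82.2],[*q,164.5,-82.2],[*q,290,-82.2]])
E
python3 - <<'E'
from plan import *
s=snap('scene')
a=cv2.resize(s['pixels'][150:350,110:380],None,fx=2.9,fy=2.9,interpolation=cv2.INTER_CUBIC);cv2.imwrite('pics/r2.png',a)
chk()
print('B'); rack([575.7,-77.8],-14,31,-1,[597.6,-343.4,290,-82.2])
print('A'); rack([615.6,90.2],-12.5,-31,1,cmd())
print('C'); rack([519.2,24.4],-107,-93,1,cmd())
E
```

```text
t 9.1 pos [ 599.6 -345.4  296.4] th -82.1 cmd [ 597.6 -343.4  207.5  -82.2] F [ 0.4 -0.   2. ] w 52.0 q6 0.75
B
[575.7, -77.8, 350, -14] x3 rows5 [-0.24, 2.95, 0.67] 3.79
[575.7, -77.8, 199.5, -14] x1 rows5 [-0.01, 0.0, -5.03] -0.0
[575.7, -77.8, 350, -14] x1 rows5 [0.0, 0.0, 5.02] -0.0
[546.4, -426.1, 350, -82.2] x3 rows5 [-0.33, -3.87, 0.0] -3.79
[546.4, -426.1, 207.5, -82.2] x1 rows5 [0.01, 0.0, -4.75] 0.0
[536.2, -351.8, 207.5, -82.2] x1 rows3 [-0.34, 2.48, 0.0] 0.0
[536.2, -351.8, 164.5, -82.2] x1 rows3 [0.0, -0.0, -1.43] 0.0
[536.2, -351.8, 290, -82.2] x1 rows5 [0.0, -0.0, 4.18] 0.0
A
[615.6, 90.2, 350, -12.5] x3 rows5 [0.88, 4.91, 0.67] 3.87
[615.6, 90.2, 199.5, -12.5] x1 rows5 [0.01, 0.0, -5.03] 0.01
[615.6, 90.2, 350, -12.5] x1 rows5 [0.0, 0.0, 5.02] -0.0
[464.6, -285.9, 350, -82.2] x3 rows5 [-1.68, -4.18, 0.0] -3.87
[464.6, -285.9, 207.5, -82.2] x1 rows5 [0.01, 0.01, -4.75] -0.01
[474.8, -360.2, 207.5, -82.2] x1 rows3 [0.34, -2.48, 0.0] 0.0
[474.8, -360.2, 164.5, -82.2] x1 rows3 [-0.0, -0.0, -1.43] 0.0
[474.8, -360.2, 290, -82.2] x1 rows5 [-0.0, -0.0, 4.18] 0.0
C
[519.2, 24.4, 350, -107] x3 rows5 [0.49, 4.27, 0.67] -1.38
[519.2, 24.4, 199.5, -107] x1 rows5 [0.01, 0.01, -5.03] 0.01
[519.2, 24.4, 350, -107] x1 rows5 [-0.0, -0.0, 5.02] -0.0
[403.2, -294.3, 350, -82.2] x2 rows5 [-1.93, -5.31, 0.0] 2.06
[403.2, -294.3, 207.5, -82.2] x1 rows5 [-0.01, -0.0, -4.75] 0.01
[413.4, -368.6, 207.5, -82.2] x1 rows3 [0.34, -2.48, 0.0] -0.0
[413.4, -368.6, 164.5, -82.2] x1 rows3 [0.0, -0.0, -1.43] -0.0
[413.4, -368.6, 290, -82.2] x1 rows5 [0.0, -0.0, 4.18] -0.0
```

View pics/r2.png

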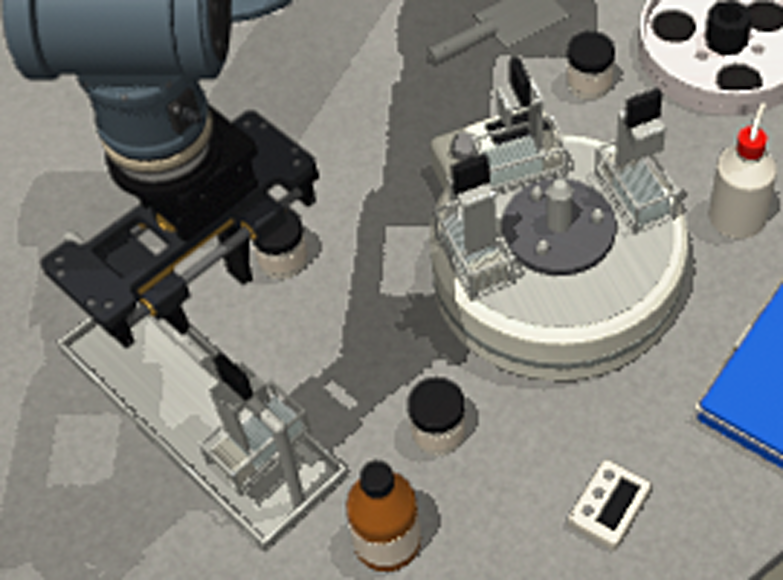

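Rack D hangs on the rail (tab at crop (232,375), basket below). Next rack B.

Request:
carry_out --commands '[[[-0.24, 2.95, 0.67], [0, 0, 3.79]], [[-0.24, 2.95, 0.67], [0, 0, 3.79]], [[-0.24, 2.95, 0.67], [0, 0, 3.79]], [[-0.24, 2.95, 0.67], [0, 0, 3.79]]]'

```text
time_s: 9.38
ee_pos: [589.5, -251.8, 309.4]
orientation: [[0.857, 0.515, -0.002], [0.515, -0.857, 0.002], [-0.001, -0.002, -1.0]]
force: [0.0, -0.6, 0.4]
gripper_width: 52.2
```

Request:
carry_out --commands '[[[-0.24, 2.95, 0.67], [0, 0, 3.79]], [[-0.24, 2.95, 0.67], [0, 0, 3.79]], [[-0.24, 2.95, 0.67], [0, 0, 3.79]], [[-0.24, 2.95, 0.67], [0, 0, 3.79]]]'

```text
time_s: 9.72
ee_pos: [582.7, -165.0, 329.6]
orientation: [[0.594, 0.804, -0.001], [0.804, -0.594, 0.0], [-0.0, -0.001, -1.0]]
force: [-0.7, -0.7, -0.3]
gripper_width: 52.0
```

Request:
carry_out --commands '[[[-0.24, 2.95, 0.67], [0, 0, 3.79]], [[-0.24, 2.95, 0.67], [0, 0, 3.79]], [[-0.24, 2.95, 0.67], [0, 0, 3.79]], [[-0.24, 2.95, 0.67], [0, 0, 3.79]], [[-0.24, 2.95, 0.67], [0, 0, 3.79]]]'

```text
time_s: 10.13
ee_pos: [576.0, -79.8, 349.2]
orientation: [[0.245, 0.969, -0.001], [0.969, -0.245, -0.001], [-0.001, -0.001, -1.0]]
force: [0.0, 0.4, 0.1]
gripper_width: 52.3
```

Request:
carry_out --commands '[[[0, 0, -0.8], [0, 0, 0]], [[0, 0, -2], [0, 0, 0]], [[0, 0, -3.1], [0, 0, 0]], [[0, 0, -3.9], [0, 0, 0]], [[0, 0, -4.4], [0, 0, 0]]]'

```text
time_s: 10.55
ee_pos: [573.8, -80.5, 213.7]
orientation: [[0.248, 0.969, -0.007], [0.969, -0.248, 0.001], [-0.001, -0.007, -1.0]]
force: [-0.7, -0.2, 0.7]
gripper_width: 52.6
```

Request:
carry_out --commands '[[[0, 0, 0], [0, 0, 0]], [[0, 0, -0.3], [0, 0, 0]], [[0, 0, -0.5], [0, 0, 0]], [[0, 0, -0.63], [0, 0, 0]], [[0, 0, -0.63], [0, 0, 0]]]'

```text
time_s: 10.97
ee_pos: [575.7, -78.6, 199.2]
orientation: [[0.242, 0.97, -0.0], [0.97, -0.242, -0.0], [-0.0, -0.0, -1.0]]
force: [0.9, -0.3, 0.2]
gripper_width: 52.3
```

Request:
carry_out --commands '[[[0, 0, 0], [0, 0, 0]], [[0, 0, 0], [0, 0, 0]], [[0, 0, 0], [0, 0, 0]], [[0, 0, 0], [0, 0, 0]], [[0, 0, 0], [0, 0, 0]]]' --fingers 1

```text
time_s: 11.38
ee_pos: [575.9, -78.1, 199.9]
orientation: [[0.24, 0.971, 0.001], [0.971, -0.24, -0.0], [-0.0, 0.001, -1.0]]
force: [0.4, -0.2, 0.3]
gripper_width: 26.4
```

Request:
carry_out --commands '[[[0, 0, 0], [0, 0, 0]], [[0, 0, 0], [0, 0, 0]], [[0, 0, 0], [0, 0, 0]], [[0, 0, 0], [0, 0, 0]], [[0, 0, 0], [0, 0, 0]]]'

```text
time_s: 11.8
ee_pos: [575.7, -78.1, 199.5]
orientation: [[0.24, 0.971, 0.0], [0.971, -0.24, 0.0], [0.0, 0.0, -1.0]]
force: [-0.3, 0.2, 0.8]
gripper_width: 10.3
```

Request:
carry_out --commands '[[[0, 0, 0.5], [0, 0, 0]], [[0, 0, 1.6], [0, 0, 0]], [[0, 0, 2.8], [0, 0, 0]], [[0, 0, 4], [0, 0, 0]], [[0, 0, 5.02], [0, 0, 0]]]'

```text
time_s: 12.22
ee_pos: [575.6, -78.1, 351.8]
orientation: [[0.24, 0.971, 0.0], [0.971, -0.24, -0.0], [0.0, 0.0, -1.0]]
force: [0.5, -0.1, -1.8]
gripper_width: 9.8
```

```bash
python3 -c "
from plan import *
chk()"
```

```text
t 12.2 pos [575.6 -78.1 351.8] th -13.9 cmd [ 413.4 -368.6  290.   -82.2] F [ 0.5 -0.1 -1.8] w 9.8 q6 -0.08
```

Request:
carry_out --commands '[[[-0.33, -3.87, 0], [0, 0, -3.79]], [[-0.33, -3.87, 0], [0, 0, -3.79]], [[-0.33, -3.87, 0], [0, 0, -3.79]], [[-0.33, -3.87, 0], [0, 0, -3.79]]]'

```text
time_s: 12.55
ee_pos: [565.1, -200.9, 349.3]
orientation: [[0.605, 0.796, -0.001], [0.796, -0.605, -0.005], [-0.004, 0.002, -1.0]]
force: [0.4, -0.0, -2.2]
gripper_width: 9.9
```

Request:
carry_out --commands '[[[-0.33, -3.87, 0], [0, 0, -3.79]], [[-0.33, -3.87, 0], [0, 0, -3.79]], [[-0.33, -3.87, 0], [0, 0, -3.79]], [[-0.33, -3.87, 0], [0, 0, -3.79]]]'

```text
time_s: 12.88
ee_pos: [554.7, -317.5, 348.5]
orientation: [[0.866, 0.5, -0.002], [0.5, -0.866, -0.004], [-0.004, 0.003, -1.0]]
force: [0.8, 0.7, -2.6]
gripper_width: 9.7
```

Request:
carry_out --commands '[[[-0.1, -1.2, 0], [0, 0, -1.1]], [[-0.2, -2.3, 0], [0, 0, -2.2]], [[-0.28, -3.2, 0], [0, 0, -3.2]], [[-0.33, -3.7, 0], [0, 0, -3.7]], [[-0.33, -3.87, 0], [0, 0, -3.79]]]'

```text
time_s: 13.3
ee_pos: [544.9, -429.1, 348.3]
orientation: [[0.991, 0.133, -0.002], [0.133, -0.991, 0.001], [-0.002, -0.001, -1.0]]
force: [0.5, 0.6, -2.0]
gripper_width: 9.4
```

Request:
carry_out --commands '[[[0, 0, -0.8], [0, 0, 0]], [[0, 0, -2], [0, 0, 0]], [[0, 0, -3.2], [0, 0, 0]], [[0, 0, -4.1], [0, 0, 0]], [[0, 0, -4.75], [0, 0, 0]]]'

```text
time_s: 13.72
ee_pos: [544.7, -423.1, 203.3]
orientation: [[0.99, 0.14, -0.005], [0.14, -0.99, 0.006], [-0.004, -0.007, -1.0]]
force: [0.2, 0.8, -2.8]
gripper_width: 9.5
```

Request:
carry_out --commands '[[[0, 0, 0], [0, 0, 0]], [[0, 0, 0], [0, 0, 0]], [[0, 0, 0], [0, 0, 0]], [[0, 0, 0], [0, 0, 0]]]'

```text
time_s: 14.05
ee_pos: [547.3, -427.2, 210.1]
orientation: [[0.99, 0.138, 0.003], [0.138, -0.99, -0.003], [0.003, 0.004, -1.0]]
force: [-0.4, 0.3, -2.2]
gripper_width: 10.2
```

Request:
carry_out --commands '[[[-0.05, 0.4, 0], [0, 0, 0]], [[-0.13, 1, 0], [0, 0, 0]], [[-0.22, 1.6, 0], [0, 0, 0]], [[-0.3, 2.2, 0], [0, 0, 0]], [[-0.34, 2.48, 0], [0, 0, 0]]]'

```text
time_s: 14.47
ee_pos: [535.4, -348.9, 208.9]
orientation: [[0.99, 0.138, 0.0], [0.138, -0.99, 0.001], [0.0, -0.001, -1.0]]
force: [-0.1, 0.3, -2.3]
gripper_width: 9.9
```

Request:
carry_out --commands '[[[0, 0, 0], [0, 0, 0]], [[0, 0, 0], [0, 0, 0]], [[0, 0, 0], [0, 0, 0]], [[0, 0, 0], [0, 0, 0]], [[0, 0, 0], [0, 0, 0]]]'

```text
time_s: 14.88
ee_pos: [535.9, -353.2, 207.6]
orientation: [[0.991, 0.136, 0.0], [0.136, -0.991, -0.001], [0.0, 0.001, -1.0]]
force: [-0.1, 0.6, -3.2]
gripper_width: 9.8
```

Request:
carry_out --commands '[[[0, 0, -0.3], [0, 0, 0]], [[0, 0, -0.6], [0, 0, 0]], [[0, 0, -0.85], [0, 0, 0]], [[0, 0, -1.05], [0, 0, 0]], [[0, 0, -1.2], [0, 0, 0]]]'

```text
time_s: 15.3
ee_pos: [535.2, -351.6, 169.8]
orientation: [[0.991, 0.137, -0.002], [0.137, -0.991, 0.002], [-0.002, -0.002, -1.0]]
force: [0.2, -0.4, -2.2]
gripper_width: 9.6
```

Request:
carry_out --commands '[[[0, 0, 0], [0, 0, 0]], [[0, 0, -0.06], [0, 0, 0]], [[0, 0, -0.12], [0, 0, 0]], [[0, 0, -0.18], [0, 0, 0]], [[0, 0, -0.23], [0, 0, 0]]]'

```text
time_s: 15.72
ee_pos: [536.2, -352.3, 165.7]
orientation: [[0.991, 0.137, 0.001], [0.137, -0.991, -0.001], [0.001, 0.001, -1.0]]
force: [-0.8, 1.6, 8.0]
gripper_width: 10.0
```

Request:
carry_out --commands '[[[0, 0, 0], [0, 0, 0]], [[0, 0, 0], [0, 0, 0]], [[0, 0, 0], [0, 0, 0]]]'

```text
time_s: 15.97
ee_pos: [536.1, -352.3, 165.8]
orientation: [[0.991, 0.137, 0.001], [0.137, -0.991, -0.001], [0.001, 0.001, -1.0]]
force: [-0.6, 0.6, 4.4]
gripper_width: 9.9
```

```bash
python3 -c "
from plan import *
chk()"
```

```text
t 16.0 pos [ 536.1 -352.3  165.8] th -82.1 cmd [ 413.4 -368.6  290.   -82.2] F [-0.6  0.6  4.4] w 9.9 q6 0.68
```

Contact force as with D. Release and fetch rack A.

Request:
carry_out --commands '[[[0, 0, 0], [0, 0, 0]], [[0, 0, 0], [0, 0, 0]], [[0, 0, 0], [0, 0, 0]], [[0, 0, 0], [0, 0, 0]], [[0, 0, 0], [0, 0, 0]]]' --fingers 0.4

```text
time_s: 16.38
ee_pos: [535.7, -352.1, 164.3]
orientation: [[0.991, 0.137, -0.0], [0.137, -0.991, 0.0], [-0.0, -0.0, -1.0]]
force: [-0.5, -0.2, 0.1]
gripper_width: 35.3
```

Request:
carry_out --commands '[[[0, 0, 0.5], [0, 0, 0]], [[0, 0, 1.6], [0, 0, 0]], [[0, 0, 2.8], [0, 0, 0]], [[0, 0, 3.8], [0, 0, 0]], [[0, 0, 4.18], [0, 0, 0]]]'

```text
time_s: 16.8
ee_pos: [537.7, -353.7, 295.3]
orientation: [[0.991, 0.137, 0.007], [0.137, -0.991, -0.006], [0.006, 0.007, -1.0]]
force: [0.2, -1.2, 0.9]
gripper_width: 51.4
```

Request:
carry_out --commands '[[[0.88, 4.91, 0.67], [0, 0, 3.87]], [[0.88, 4.91, 0.67], [0, 0, 3.87]], [[0.88, 4.91, 0.67], [0, 0, 3.87]], [[0.88, 4.91, 0.67], [0, 0, 3.87]], [[0.88, 4.91, 0.67], [0, 0, 3.87]]]'

```text
time_s: 17.22
ee_pos: [562.5, -199.2, 310.3]
orientation: [[0.853, 0.522, -0.0], [0.522, -0.853, 0.003], [0.001, -0.003, -1.0]]
force: [-0.3, -0.8, 0.8]
gripper_width: 52.3
```

Request:
carry_out --commands '[[[0.88, 4.91, 0.67], [0, 0, 3.87]], [[0.88, 4.91, 0.67], [0, 0, 3.87]], [[0.88, 4.91, 0.67], [0, 0, 3.87]], [[0.88, 4.91, 0.67], [0, 0, 3.87]], [[0.88, 4.91, 0.67], [0, 0, 3.87]]]'

```text
time_s: 17.63
ee_pos: [589.1, -53.0, 330.2]
orientation: [[0.579, 0.815, 0.001], [0.815, -0.579, 0.002], [0.002, -0.001, -1.0]]
force: [0.5, -0.7, 0.5]
gripper_width: 52.4
```

Request:
carry_out --commands '[[[0.88, 4.91, 0.67], [0, 0, 3.87]], [[0.88, 4.91, 0.67], [0, 0, 3.87]], [[0.88, 4.91, 0.67], [0, 0, 3.87]], [[0.88, 4.91, 0.67], [0, 0, 3.87]], [[0.88, 4.91, 0.67], [0, 0, 3.87]]]'

```text
time_s: 18.05
ee_pos: [615.8, 93.6, 350.1]
orientation: [[0.211, 0.977, 0.001], [0.977, -0.211, 0.002], [0.002, 0.001, -1.0]]
force: [0.3, -0.3, 0.4]
gripper_width: 52.5
```

Request:
carry_out --commands '[[[0, 0, -0.8], [0, 0, 0]], [[0, 0, -2], [0, 0, 0]], [[0, 0, -3.1], [0, 0, 0]], [[0, 0, -3.9], [0, 0, 0]], [[0, 0, -4.4], [0, 0, 0]]]'

```text
time_s: 18.47
ee_pos: [612.7, 87.5, 213.8]
orientation: [[0.219, 0.976, -0.007], [0.976, -0.219, -0.001], [-0.003, -0.007, -1.0]]
force: [0.1, -0.4, 0.4]
gripper_width: 52.1
```

Request:
carry_out --commands '[[[0, 0, 0], [0, 0, 0]], [[0, 0, -0.3], [0, 0, 0]], [[0, 0, -0.5], [0, 0, 0]], [[0, 0, -0.63], [0, 0, 0]], [[0, 0, -0.63], [0, 0, 0]]]'

```text
time_s: 18.88
ee_pos: [614.9, 89.4, 199.2]
orientation: [[0.216, 0.976, -0.0], [0.976, -0.216, -0.0], [-0.0, -0.0, -1.0]]
force: [-0.0, -0.0, -0.3]
gripper_width: 52.2
```

Request:
carry_out --commands '[[[0, 0, 0], [0, 0, 0]], [[0, 0, 0], [0, 0, 0]], [[0, 0, 0], [0, 0, 0]], [[0, 0, 0], [0, 0, 0]], [[0, 0, 0], [0, 0, 0]]]' --fingers 1

```text
time_s: 19.3
ee_pos: [615.2, 89.9, 199.9]
orientation: [[0.216, 0.976, 0.001], [0.976, -0.216, -0.0], [0.0, 0.001, -1.0]]
force: [-0.6, 0.0, -0.4]
gripper_width: 26.8
```

Request:
carry_out --commands '[[[0, 0, 0], [0, 0, 0]], [[0, 0, 0], [0, 0, 0]], [[0, 0, 0], [0, 0, 0]], [[0, 0, 0], [0, 0, 0]], [[0, 0, 0], [0, 0, 0]]]'

```text
time_s: 19.72
ee_pos: [615.1, 89.8, 199.4]
orientation: [[0.216, 0.976, 0.0], [0.976, -0.216, -0.0], [-0.0, 0.0, -1.0]]
force: [-0.3, -0.7, 0.3]
gripper_width: 9.7
```

Request:
carry_out --commands '[[[0, 0, 0.5], [0, 0, 0]], [[0, 0, 1.6], [0, 0, 0]], [[0, 0, 2.8], [0, 0, 0]], [[0, 0, 4], [0, 0, 0]], [[0, 0, 5.02], [0, 0, 0]]]'

```text
time_s: 20.13
ee_pos: [614.9, 89.9, 352.0]
orientation: [[0.216, 0.976, 0.001], [0.976, -0.216, 0.0], [0.0, 0.0, -1.0]]
force: [0.6, 0.5, -1.7]
gripper_width: 10.2
```

Run:
```python
from plan import *
chk()
s=snap('scene')
a=cv2.resize(s['pixels'][150:350,110:380],None,fx=2.9,fy=2.9,interpolation=cv2.INTER_CUBIC);cv2.imwrite('pics/r3.png',a)
```

```text
t 20.1 pos [614.9  89.9 352. ] th -12.5 cmd [ 413.4 -368.6  290.   -82.2] F [ 0.6  0.5 -1.7] w 10.2 q6 0.18
```

View pics/r3.png

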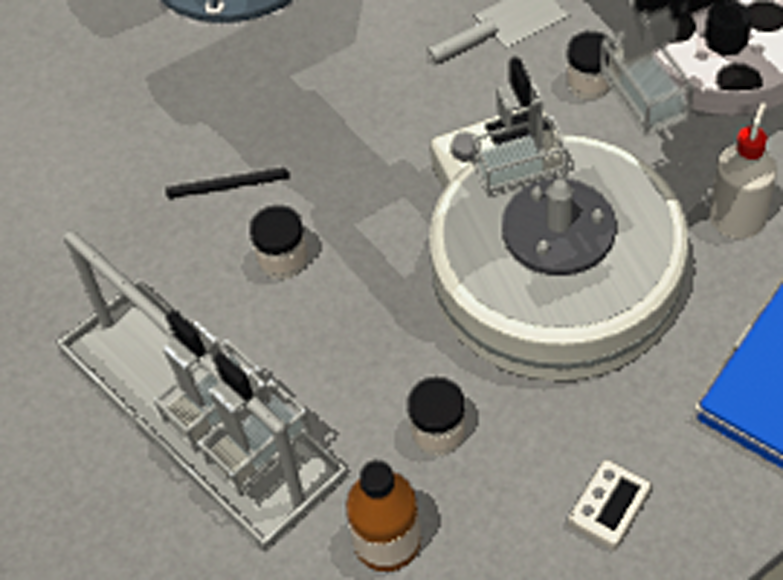

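Both racks hang level at crop (185,335) and (232,375), and A is in the gripper. Hang A from the +y side.

Request:
carry_out --commands '[[[-1.68, -4.18, 0], [0, 0, -3.87]], [[-1.68, -4.18, 0], [0, 0, -3.87]], [[-1.68, -4.18, 0], [0, 0, -3.87]], [[-1.68, -4.18, 0], [0, 0, -3.87]]]'

```text
time_s: 20.52
ee_pos: [562.0, -40.2, 349.4]
orientation: [[0.59, 0.807, -0.003], [0.807, -0.59, -0.003], [-0.005, -0.001, -1.0]]
force: [-0.1, 0.1, -0.9]
gripper_width: 9.6
```

Request:
carry_out --commands '[[[-1.68, -4.18, 0], [0, 0, -3.87]], [[-1.68, -4.18, 0], [0, 0, -3.87]], [[-1.68, -4.18, 0], [0, 0, -3.87]], [[-1.68, -4.18, 0], [0, 0, -3.87]]]'

```text
time_s: 20.85
ee_pos: [512.0, -165.9, 349.5]
orientation: [[0.861, 0.509, -0.002], [0.509, -0.861, -0.003], [-0.004, 0.001, -1.0]]
force: [0.6, 0.5, -1.0]
gripper_width: 9.9
```

Request:
carry_out --commands '[[[-0.5, -1.2, 0], [0, 0, -1.1]], [[-0.9, -2.4, 0], [0, 0, -2.2]], [[-1.4, -3.4, 0], [0, 0, -3.2]], [[-1.6, -3.95, 0], [0, 0, -3.8]], [[-1.68, -4.18, 0], [0, 0, -3.87]]]'

```text
time_s: 21.27
ee_pos: [462.7, -288.7, 349.4]
orientation: [[0.991, 0.133, -0.001], [0.133, -0.991, -0.0], [-0.001, -0.0, -1.0]]
force: [0.4, 1.5, -2.1]
gripper_width: 9.8
```

Request:
carry_out --commands '[[[0, 0, -0.8], [0, 0, 0]], [[0, 0, -2], [0, 0, 0]], [[0, 0, -3.2], [0, 0, 0]], [[0, 0, -4.1], [0, 0, 0]], [[0, 0, -4.75], [0, 0, 0]]]'

```text
time_s: 21.68
ee_pos: [462.9, -283.8, 204.5]
orientation: [[0.99, 0.14, -0.003], [0.14, -0.99, 0.004], [-0.003, -0.005, -1.0]]
force: [-0.3, 0.5, -2.1]
gripper_width: 9.7
```

Request:
carry_out --commands '[[[0, 0, 0], [0, 0, 0]], [[0, 0, 0], [0, 0, 0]], [[0, 0, 0], [0, 0, 0]], [[0, 0, 0], [0, 0, 0]], [[0, 0, 0], [0, 0, 0]]]'

```text
time_s: 22.1
ee_pos: [464.8, -287.0, 209.3]
orientation: [[0.99, 0.138, 0.003], [0.138, -0.99, -0.002], [0.002, 0.003, -1.0]]
force: [-0.1, 0.2, -2.1]
gripper_width: 10.1
```

Request:
carry_out --commands '[[[0.05, -0.4, 0], [0, 0, 0]], [[0.13, -1, 0], [0, 0, 0]], [[0.22, -1.6, 0], [0, 0, 0]], [[0.3, -2.2, 0], [0, 0, 0]], [[0.34, -2.48, 0], [0, 0, 0]]]'

```text
time_s: 22.52
ee_pos: [474.8, -364.7, 208.6]
orientation: [[0.991, 0.136, 0.003], [0.136, -0.991, -0.004], [0.002, 0.004, -1.0]]
force: [0.3, 0.4, -2.1]
gripper_width: 10.1
```

Request:
carry_out --commands '[[[0, 0, 0], [0, 0, 0]], [[0, 0, 0], [0, 0, 0]], [[0, 0, 0], [0, 0, 0]], [[0, 0, 0], [0, 0, 0]], [[0, 0, 0], [0, 0, 0]]]'

```text
time_s: 22.93
ee_pos: [473.8, -359.7, 207.6]
orientation: [[0.99, 0.138, -0.0], [0.138, -0.99, 0.001], [-0.0, -0.001, -1.0]]
force: [0.0, -0.3, -2.1]
gripper_width: 9.7
```

Request:
carry_out --commands '[[[0, 0, -0.3], [0, 0, 0]], [[0, 0, -0.6], [0, 0, 0]], [[0, 0, -0.85], [0, 0, 0]], [[0, 0, -1.05], [0, 0, 0]], [[0, 0, -1.2], [0, 0, 0]]]'

```text
time_s: 23.35
ee_pos: [473.5, -360.2, 170.0]
orientation: [[0.991, 0.137, -0.002], [0.137, -0.991, 0.002], [-0.001, -0.002, -1.0]]
force: [-0.4, -0.2, -1.6]
gripper_width: 9.5
```

Request:
carry_out --commands '[[[0, 0, 0], [0, 0, 0]], [[0, 0, -0.06], [0, 0, 0]], [[0, 0, -0.12], [0, 0, 0]], [[0, 0, -0.18], [0, 0, 0]], [[0, 0, -0.23], [0, 0, 0]]]'

```text
time_s: 23.77
ee_pos: [474.3, -361.0, 165.3]
orientation: [[0.991, 0.137, 0.001], [0.137, -0.991, -0.001], [0.001, 0.001, -1.0]]
force: [-2.2, 2.3, 10.9]
gripper_width: 9.6
```

Request:
carry_out --commands '[[[0, 0, 0], [0, 0, 0]], [[0, 0, 0], [0, 0, 0]], [[0, 0, 0], [0, 0, 0]]]'

```text
time_s: 24.02
ee_pos: [474.2, -361.0, 165.4]
orientation: [[0.991, 0.137, 0.001], [0.137, -0.991, -0.001], [0.001, 0.001, -1.0]]
force: [-1.2, 1.6, 4.1]
gripper_width: 9.8
```

```bash
python3 -c "
from plan import *
chk()"
```

```text
t 24.0 pos [ 474.2 -361.   165.4] th -82.1 cmd [ 413.4 -368.6  290.   -82.2] F [-1.2  1.6  4.1] w 9.8 q6 0.6
```

Release, fetch C.

Request:
carry_out --commands '[[[0, 0, 0], [0, 0, 0]], [[0, 0, 0], [0, 0, 0]], [[0, 0, 0], [0, 0, 0]], [[0, 0, 0], [0, 0, 0]], [[0, 0, 0], [0, 0, 0]]]' --fingers 0.4

```text
time_s: 24.43
ee_pos: [474.0, -360.8, 164.4]
orientation: [[0.991, 0.137, -0.0], [0.137, -0.991, 0.0], [-0.0, -0.0, -1.0]]
force: [-0.2, -0.3, -0.4]
gripper_width: 35.2
```

Request:
carry_out --commands '[[[0, 0, 0.5], [0, 0, 0]], [[0, 0, 1.6], [0, 0, 0]], [[0, 0, 2.8], [0, 0, 0]], [[0, 0, 3.8], [0, 0, 0]], [[0, 0, 4.18], [0, 0, 0]]]'

```text
time_s: 24.85
ee_pos: [475.7, -362.5, 295.1]
orientation: [[0.991, 0.137, 0.006], [0.137, -0.991, -0.006], [0.005, 0.007, -1.0]]
force: [-0.6, -0.7, 0.1]
gripper_width: 52.0
```

Request:
carry_out --commands '[[[0.49, 4.27, 0.67], [0, 0, -1.38]], [[0.49, 4.27, 0.67], [0, 0, -1.38]], [[0.49, 4.27, 0.67], [0, 0, -1.38]], [[0.49, 4.27, 0.67], [0, 0, -1.38]], [[0.49, 4.27, 0.67], [0, 0, -1.38]]]'

```text
time_s: 25.27
ee_pos: [488.9, -230.2, 310.9]
orientation: [[1.0, -0.003, 0.001], [-0.003, -1.0, -0.0], [0.001, 0.0, -1.0]]
force: [-0.6, -0.2, -1.0]
gripper_width: 52.4
```

Request:
carry_out --commands '[[[0.49, 4.27, 0.67], [0, 0, -1.38]], [[0.49, 4.27, 0.67], [0, 0, -1.38]], [[0.49, 4.27, 0.67], [0, 0, -1.38]], [[0.49, 4.27, 0.67], [0, 0, -1.38]], [[0.49, 4.27, 0.67], [0, 0, -1.38]]]'

```text
time_s: 25.68
ee_pos: [503.9, -103.6, 330.6]
orientation: [[0.989, -0.148, 0.001], [-0.148, -0.989, -0.001], [0.001, 0.001, -1.0]]
force: [0.3, -0.1, -0.8]
gripper_width: 52.7
```

Request:
carry_out --commands '[[[0.49, 4.27, 0.67], [0, 0, -1.38]], [[0.49, 4.27, 0.67], [0, 0, -1.38]], [[0.49, 4.27, 0.67], [0, 0, -1.38]], [[0.49, 4.27, 0.67], [0, 0, -1.38]], [[0.49, 4.27, 0.67], [0, 0, -1.38]]]'

```text
time_s: 26.1
ee_pos: [519.1, 23.7, 350.4]
orientation: [[0.957, -0.289, 0.001], [-0.289, -0.957, -0.001], [0.001, 0.0, -1.0]]
force: [-0.4, -0.2, 0.6]
gripper_width: 52.5
```

Request:
carry_out --commands '[[[0, 0, -0.8], [0, 0, 0]], [[0, 0, -2], [0, 0, 0]], [[0, 0, -3.1], [0, 0, 0]], [[0, 0, -3.9], [0, 0, 0]], [[0, 0, -4.4], [0, 0, 0]]]'

```text
time_s: 26.52
ee_pos: [516.4, 20.4, 214.7]
orientation: [[0.956, -0.294, -0.006], [-0.294, -0.956, -0.001], [-0.005, 0.002, -1.0]]
force: [0.4, 0.0, 0.6]
gripper_width: 52.1
```

Request:
carry_out --commands '[[[0, 0, 0], [0, 0, 0]], [[0, 0, -0.3], [0, 0, 0]], [[0, 0, -0.5], [0, 0, 0]], [[0, 0, -0.63], [0, 0, 0]], [[0, 0, -0.63], [0, 0, 0]]]'

```text
time_s: 26.93
ee_pos: [518.1, 22.9, 199.3]
orientation: [[0.956, -0.292, -0.0], [-0.292, -0.956, -0.0], [-0.0, 0.0, -1.0]]
force: [-0.6, 0.4, -0.6]
gripper_width: 52.3
```

Request:
carry_out --commands '[[[0, 0, 0], [0, 0, 0]], [[0, 0, 0], [0, 0, 0]], [[0, 0, 0], [0, 0, 0]], [[0, 0, 0], [0, 0, 0]], [[0, 0, 0], [0, 0, 0]]]' --fingers 1

```text
time_s: 27.35
ee_pos: [518.3, 23.6, 199.8]
orientation: [[0.957, -0.291, 0.001], [-0.291, -0.957, -0.0], [0.001, -0.0, -1.0]]
force: [-0.2, 0.5, -0.1]
gripper_width: 26.4
```

Request:
carry_out --commands '[[[0, 0, 0], [0, 0, 0]], [[0, 0, 0], [0, 0, 0]], [[0, 0, 0], [0, 0, 0]], [[0, 0, 0], [0, 0, 0]], [[0, 0, 0], [0, 0, 0]]]'

```text
time_s: 27.77
ee_pos: [518.1, 23.6, 199.4]
orientation: [[0.956, -0.292, -0.0], [-0.292, -0.956, 0.0], [-0.0, -0.0, -1.0]]
force: [-0.8, 0.7, 0.6]
gripper_width: 9.9
```

Request:
carry_out --commands '[[[0, 0, 0.5], [0, 0, 0]], [[0, 0, 1.6], [0, 0, 0]], [[0, 0, 2.8], [0, 0, 0]], [[0, 0, 4], [0, 0, 0]], [[0, 0, 5.02], [0, 0, 0]]]'

```text
time_s: 28.18
ee_pos: [518.0, 23.5, 352.0]
orientation: [[0.956, -0.292, 0.001], [-0.292, -0.956, -0.0], [0.001, 0.0, -1.0]]
force: [0.7, -0.3, -1.5]
gripper_width: 9.6
```

```bash
python3 -c "
from plan import *
chk()"
```

```text
t 28.2 pos [518.   23.5 352. ] th -107.0 cmd [ 413.4 -368.6  290.   -82.2] F [ 0.7 -0.3 -1.5] w 9.6 q6 1.7
```

Request:
carry_out --commands '[[[-1.93, -5.31, 0], [0, 0, 2.06]], [[-1.93, -5.31, 0], [0, 0, 2.06]], [[-1.93, -5.31, 0], [0, 0, 2.06]], [[-1.93, -5.31, 0], [0, 0, 2.06]], [[-1.93, -5.31, 0], [0, 0, 2.06]]]'

```text
time_s: 28.6
ee_pos: [458.1, -140.7, 349.7]
orientation: [[0.996, -0.085, -0.002], [-0.085, -0.996, -0.004], [-0.002, 0.004, -1.0]]
force: [-0.2, 1.8, -2.1]
gripper_width: 9.5
```

Request:
carry_out --commands '[[[-0.47, -1.3, 0], [0, 0, 0.5]], [[-0.93, -2.55, 0], [0, 0, 1]], [[-1.4, -3.8, 0], [0, 0, 1.5]], [[-1.75, -4.8, 0], [0, 0, 1.9]], [[-1.93, -5.31, 0], [0, 0, 2.06]]]'

```text
time_s: 29.02
ee_pos: [400.8, -298.5, 349.5]
orientation: [[0.991, 0.133, -0.001], [0.133, -0.991, -0.001], [-0.001, 0.001, -1.0]]
force: [1.0, 1.1, -2.7]
gripper_width: 9.4
```

Request:
carry_out --commands '[[[0, 0, -0.8], [0, 0, 0]], [[0, 0, -2], [0, 0, 0]], [[0, 0, -3.2], [0, 0, 0]], [[0, 0, -4.1], [0, 0, 0]], [[0, 0, -4.75], [0, 0, 0]]]'

```text
time_s: 29.43
ee_pos: [400.8, -293.4, 204.5]
orientation: [[0.991, 0.135, -0.004], [0.135, -0.991, 0.004], [-0.003, -0.005, -1.0]]
force: [0.1, 0.8, -2.4]
gripper_width: 9.7
```

Request:
carry_out --commands '[[[0, 0, 0], [0, 0, 0]], [[0, 0, 0], [0, 0, 0]], [[0, 0, 0], [0, 0, 0]], [[0, 0, 0], [0, 0, 0]], [[0, 0, 0], [0, 0, 0]]]'

```text
time_s: 29.85
ee_pos: [403.1, -295.9, 209.2]
orientation: [[0.991, 0.135, 0.002], [0.135, -0.991, -0.003], [0.002, 0.003, -1.0]]
force: [-0.9, -0.3, -2.4]
gripper_width: 9.8
```

Request:
carry_out --commands '[[[0.05, -0.4, 0], [0, 0, 0]], [[0.13, -1, 0], [0, 0, 0]], [[0.22, -1.6, 0], [0, 0, 0]], [[0.3, -2.2, 0], [0, 0, 0]], [[0.34, -2.48, 0], [0, 0, 0]]]'

```text
time_s: 30.27
ee_pos: [413.5, -373.4, 208.6]
orientation: [[0.991, 0.134, 0.003], [0.134, -0.991, -0.005], [0.002, 0.005, -1.0]]
force: [0.2, 0.4, -1.6]
gripper_width: 9.6
```

Request:
carry_out --commands '[[[0, 0, 0], [0, 0, 0]], [[0, 0, 0], [0, 0, 0]], [[0, 0, 0], [0, 0, 0]], [[0, 0, 0], [0, 0, 0]], [[0, 0, 0], [0, 0, 0]]]'

```text
time_s: 30.68
ee_pos: [412.3, -368.5, 207.6]
orientation: [[0.991, 0.136, -0.0], [0.136, -0.991, 0.001], [-0.0, -0.001, -1.0]]
force: [-0.4, -0.1, -2.4]
gripper_width: 9.4
```

Request:
carry_out --commands '[[[0, 0, -0.3], [0, 0, 0]], [[0, 0, -0.6], [0, 0, 0]], [[0, 0, -0.85], [0, 0, 0]], [[0, 0, -1.05], [0, 0, 0]], [[0, 0, -1.2], [0, 0, 0]]]'

```text
time_s: 31.1
ee_pos: [412.1, -368.9, 170.1]
orientation: [[0.991, 0.135, -0.001], [0.135, -0.991, 0.002], [-0.001, -0.002, -1.0]]
force: [0.8, 0.2, -2.7]
gripper_width: 9.2
```

Request:
carry_out --commands '[[[0, 0, 0], [0, 0, 0]], [[0, 0, -0.06], [0, 0, 0]], [[0, 0, -0.12], [0, 0, 0]], [[0, 0, -0.18], [0, 0, 0]], [[0, 0, -0.23], [0, 0, 0]]]'

```text
time_s: 31.52
ee_pos: [412.7, -369.8, 165.2]
orientation: [[0.991, 0.135, 0.0], [0.135, -0.991, -0.001], [0.0, 0.001, -1.0]]
force: [-2.3, 2.8, 12.5]
gripper_width: 10.0
```

Request:
carry_out --commands '[[[0, 0, 0], [0, 0, 0]], [[0, 0, 0], [0, 0, 0]], [[0, 0, 0], [0, 0, 0]]]'

```text
time_s: 31.77
ee_pos: [412.7, -369.7, 165.3]
orientation: [[0.991, 0.135, 0.001], [0.135, -0.991, -0.001], [0.0, 0.001, -1.0]]
force: [0.7, -0.3, 4.0]
gripper_width: 9.7
```

```bash
python3 -c "
from plan import *
chk()"
```

```text
t 31.8 pos [ 412.7 -369.7  165.3] th -82.2 cmd [ 413.4 -368.6  290.   -82.2] F [ 0.7 -0.3  4. ] w 9.7 q6 0.5
```

Release, lift, then remeasure studs, carousel and jars.

Request:
carry_out --commands '[[[0, 0, 0], [0, 0, 0]], [[0, 0, 0], [0, 0, 0]], [[0, 0, 0], [0, 0, 0]], [[0, 0, 0], [0, 0, 0]], [[0, 0, 0], [0, 0, 0]]]' --fingers 0

```text
time_s: 32.18
ee_pos: [412.5, -369.5, 164.5]
orientation: [[0.991, 0.135, -0.0], [0.135, -0.991, 0.0], [-0.0, -0.0, -1.0]]
force: [-1.0, 0.1, -0.8]
gripper_width: 35.3
```

Request:
carry_out --commands '[[[0, 0, 0.5], [0, 0, 0]], [[0, 0, 1.6], [0, 0, 0]], [[0, 0, 2.8], [0, 0, 0]], [[0, 0, 3.8], [0, 0, 0]], [[0, 0, 4.18], [0, 0, 0]]]'

```text
time_s: 32.6
ee_pos: [414.0, -371.4, 294.8]
orientation: [[0.991, 0.135, 0.005], [0.135, -0.991, -0.007], [0.004, 0.007, -1.0]]
force: [0.0, -0.4, -0.0]
gripper_width: 68.7
```

Request:
carry_out --commands '[[[0, 0, 0], [0, 0, 0]], [[0, 0, 0], [0, 0, 0]], [[0, 0, 0], [0, 0, 0]], [[0, 0, 0], [0, 0, 0]]]'

```text
time_s: 32.93
ee_pos: [411.8, -368.5, 288.1]
orientation: [[0.991, 0.135, -0.002], [0.135, -0.991, 0.003], [-0.002, -0.004, -1.0]]
force: [-0.5, 0.6, -0.8]
gripper_width: 85.6
```

```bash
cat > meas.py <<'E'
from plan import *
def comps(c,m):
    n,l,st,ct=cv2.connectedComponentsWithStats(m.astype(np.uint8)); return [(st[i,4],(ct[i]+.5)/4-.5) for i in range(1,n)]
def up(c): return cv2.GaussianBlur(cv2.resize(c['pixels'],None,fx=4,fy=4,interpolation=cv2.INTER_CUBIC).astype(np.float32),(0,0),2)
def dark(c,z,name,thr,lo=1200,hi=9500):
    for a,(u,v) in comps(c,up(c).max(2)<thr):
        p=onz(c,u,v,z)
        if lo<a<hi and 330<p[0]<760 and -300<p[1]<460: print(name,a,(round(u,1),round(v,1)),'z%d'%z,p[:2].round(1),'z16',onz(c,u,v,16)[:2].round(1))
E
python3 - <<'E'
from meas import *
chk(); c=snap('top','top3.png'); s=snap('scene','scene3.png')
dark(c,52,'top',40); dark(s,52,'scene',45)
g=up(c).max(2); 
p=proj(c,[600.3,5,98])[0]; print(p)
x0,y0=int(p[0]-28),int(p[1]-25)
k1=np.clip(cv2.resize(c['pixels'][y0:y0+50,x0:x0+56],None,fx=7,fy=7,interpolation=cv2.INTER_CUBIC)*2.,0,255)
p=proj(s,[600.3,5,98])[0]; x1,y1=int(p[0]-28),int(p[1]-25)
k2=cv2.resize(s['pixels'][y1:y1+50,x1:x1+56],None,fx=7,fy=7,interpolation=cv2.INTER_CUBIC)
r=cv2.resize(s['pixels'][215:335,110:250],None,fx=2.0,fy=2.0)
out=np.zeros((600,784,3),np.uint8); out[:350,:392]=k1; out[:350,392:]=k2; out[355:595,:280]=r
kk=np.clip(cv2.resize(c['pixels'][215:305,95:215],None,fx=2.6,fy=2.6,interpolation=cv2.INTER_CUBIC)*1.5,0,255); out[355:355+kk.shape[0],300:300+kk.shape[1]]=kk
cv2.imwrite('pics/k.png',out); print(x0,y0,x1,y1)
E
```

```text
t 32.9 pos [ 411.8 -368.5  288.1] th -82.2 cmd [ 413.4 -368.6  290.   -82.2] F [-0.5  0.6 -0.8] w 85.6 q6 0.5
top 1321 (np.float64(371.0), np.float64(180.8)) z52 [ 701.8 -275.6] z16 [ 707.3 -282.2]
top 4575 (np.float64(341.0), np.float64(194.6)) z52 [ 663.6 -192.3] z16 [ 668.1 -196.9]
top 3100 (np.float64(155.4), np.float64(241.9)) z52 [534.3 314.7] z16 [535.6 322.8]
top 6443 (np.float64(132.7), np.float64(260.9)) z52 [482.3 377.4] z16 [482.3 387. ]
top 5250 (np.float64(244.9), np.float64(268.5)) z52 [462.8  69.8] z16 [462.3  71.7]
top 3112 (np.float64(154.6), np.float64(280.5)) z52 [429.2 316. ] z16 [427.9 324.1]
top 4657 (np.float64(196.0), np.float64(282.9)) z52 [423.6 202.1] z16 [422.1 207.4]
top 5541 (np.float64(344.4), np.float64(289.5)) z52 [ 405.5 -199. ] z16 [ 403.5 -203.8]
scene 4944 (np.float64(364.7), np.float64(158.0)) z52 [496.1 357.4] z16 [473.6 385.3]
scene 1610 (np.float64(342.0), np.float64(158.7)) z52 [451.9 298.7] z16 [428.  324.8]
scene 2657 (np.float64(313.5), np.float64(167.9)) z52 [424.5 201. ] z16 [399.8 224.1]
scene 1386 (np.float64(364.3), np.float64(176.6)) z52 [553.  299.5] z16 [532.2 325.6]
scene 2170 (np.float64(288.4), np.float64(193.4)) z52 [456.3  72.9] z16 [432.6  92. ]
scene 3737 (np.float64(204.9), np.float64(228.9)) z52 [ 407.6 -197.3] z16 [ 382.3 -186.5]
scene 4360 (np.float64(260.1), np.float64(289.6)) z52 [ 665.8 -193.7] z16 [ 648.5 -182.8]
scene 1679 (np.float64(239.7), np.float64(315.2)) z52 [ 691.7 -278.4] z16 [ 675.2 -270.1]
[268.67716121 216.27992785]
240 191 274 200
```

View pics/k.png

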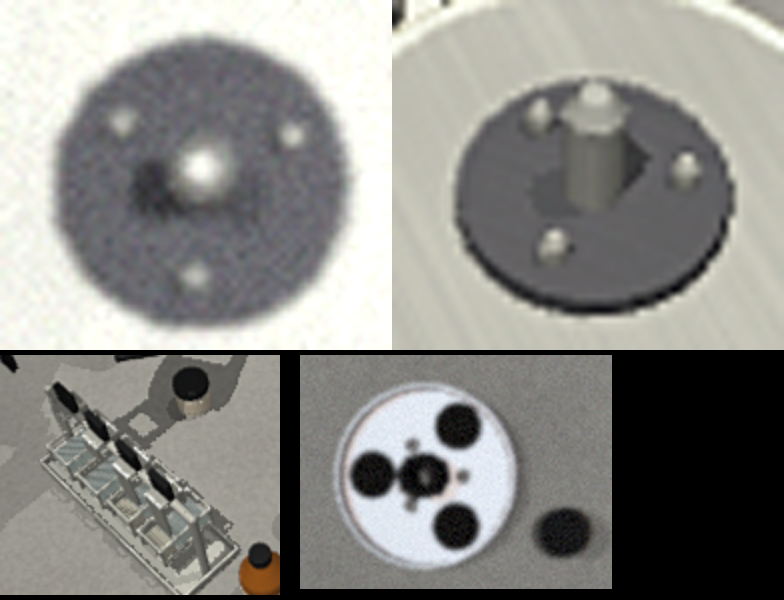

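All four racks hang side by side on the rail. The hub is clear: studs at crop (122,124), (292,136), (194,277). The carousel is undisturbed, with holes at (412,444), (463,476), (411,506). Compute hub pose and move over the carousel.

Run:
```python
from meas import *
c=snap('top'); s=snap('scene')
st=[]
for cam,pts,x0,y0,z in((c,[(122,124),(292,136),(194,277)],240,191,103),(s,[(540-392,115),(685-392,168),(553-392,245)],274,200,100)):
    q=np.array([onz(cam,(x+.5)/7+x0-.5,(y+.5)/7+y0-.5,z)[:2] for x,y in pts]); m=q.mean(0)
    print(q.round(1).tolist(),'centre',m.round(1),'ang',[round(np.degrees(np.arctan2(*(p-m)[::-1]))%120,1) for p in q],np.linalg.norm(q-m,axis=1).round(1))
for n,cam,lo,hi in(('top',c,15,75),('scene',s,15,110)):
    g=up(cam).max(2); p=proj(cam,[600,5,92])[0]
    m=np.zeros(g.shape,np.uint8); cv2.circle(m,(int(p[0]*4),int(p[1]*4)),150,1,-1)
    h=((g<hi)&(m>0)).astype(np.uint8)
    k=max(cv2.findContours(h,0,2)[0],key=cv2.contourArea); k=cv2.convexHull(k)
    w=np.array([onz(cam,(a+.5)/4-.5,(b+.5)/4-.5,92)[:2] for a,b in k[:,0]],np.float32)
    print(n,'hub fit',cv2.fitEllipse(w))
print('bore top',onz(c,143.1,261.5,58))
H=np.array([onz(c,(x-300)/2.6+95,(y-355)/2.6+215,10)[:2] for x,y in((412,444),(463,476),(411,506))]); print('holes',H.round(1),H.mean(0))
chk(); json.dump([413.4,-368.6,290,-82.2],open('cmd.json','w'))
plan([[482.3,354.5,300,-15.6]])
```

```text
[[621.0, 35.6], [616.4, -28.1], [563.5, 8.6]] centre [600.3   5.4] ang [np.float64(55.6), np.float64(55.7), np.float64(55.0)] [36.6 37.1 36.9]
[[563.4, 8.7], [620.4, 36.2], [616.0, -28.3]] centre [600.    5.5] ang [np.float64(55.1), np.float64(56.4), np.float64(55.5)] [36.6 36.9 37.4]
top hub fit ((599.2653198242188, 6.322238445281982), (107.78089904785156, 109.04293060302734), 24.72491455078125)
scene hub fit ((604.00146484375, 2.823298692703247), (109.13468170166016, 113.88359832763672), 44.27646255493164)
bore top [480.73926089 346.8034034   58.        ]
holes [[515.1 373.6]
 [480.8 317. ]
 [448.1 373.9]] [481.31832403 354.7959856 ]
t 33.1 pos [ 412.2 -369.1  288.9] th -82.3 cmd [ 413.4 -368.6  290.   -82.2] F [ 0.5 -0.5  0.4] w 87.0 q6 0.5
[482.3, 354.5, 300, -15.6] x4 rows5 [0.57, 6.03, 0.08] 2.78
```

Request:
carry_out --commands '[[[0.57, 6.03, 0.08], [0, 0, 2.78]], [[0.57, 6.03, 0.08], [0, 0, 2.78]], [[0.57, 6.03, 0.08], [0, 0, 2.78]], [[0.57, 6.03, 0.08], [0, 0, 2.78]], [[0.57, 6.03, 0.08], [0, 0, 2.78]]]'

```text
time_s: 33.55
ee_pos: [428.3, -183.3, 291.9]
orientation: [[0.909, 0.416, -0.002], [0.416, -0.909, 0.004], [-0.0, -0.005, -1.0]]
force: [0.0, 0.6, -0.6]
gripper_width: 87.2
```

Request:
carry_out --commands '[[[0.57, 6.03, 0.08], [0, 0, 2.78]], [[0.57, 6.03, 0.08], [0, 0, 2.78]], [[0.57, 6.03, 0.08], [0, 0, 2.78]], [[0.57, 6.03, 0.08], [0, 0, 2.78]], [[0.57, 6.03, 0.08], [0, 0, 2.78]]]'

```text
time_s: 33.97
ee_pos: [445.8, -3.1, 294.7]
orientation: [[0.751, 0.66, -0.001], [0.66, -0.751, 0.003], [0.001, -0.002, -1.0]]
force: [-0.2, -0.2, -0.2]
gripper_width: 86.8
```

Request:
carry_out --commands '[[[0.57, 6.03, 0.08], [0, 0, 2.78]], [[0.57, 6.03, 0.08], [0, 0, 2.78]], [[0.57, 6.03, 0.08], [0, 0, 2.78]], [[0.57, 6.03, 0.08], [0, 0, 2.78]], [[0.57, 6.03, 0.08], [0, 0, 2.78]]]'

```text
time_s: 34.38
ee_pos: [463.7, 177.9, 297.2]
orientation: [[0.53, 0.848, 0.0], [0.848, -0.53, 0.002], [0.002, -0.001, -1.0]]
force: [0.6, -0.4, -0.0]
gripper_width: 87.0
```

Request:
carry_out --commands '[[[0.57, 6.03, 0.08], [0, 0, 2.78]], [[0.57, 6.03, 0.08], [0, 0, 2.78]], [[0.57, 6.03, 0.08], [0, 0, 2.78]], [[0.57, 6.03, 0.08], [0, 0, 2.78]], [[0.57, 6.03, 0.08], [0, 0, 2.78]]]'

```text
time_s: 34.8
ee_pos: [480.9, 359.3, 299.2]
orientation: [[0.264, 0.964, 0.001], [0.964, -0.264, 0.003], [0.003, -0.0, -1.0]]
force: [0.9, -0.5, 0.9]
gripper_width: 87.0
```

Request:
carry_out --commands '[[[0, 0, 0], [0, 0, 0]], [[0, 0, 0], [0, 0, 0]], [[0, 0, 0], [0, 0, 0]], [[0, 0, 0], [0, 0, 0]], [[0, 0, 0], [0, 0, 0]]]'

```text
time_s: 35.22
ee_pos: [481.0, 352.5, 299.8]
orientation: [[0.27, 0.963, -0.0], [0.963, -0.27, -0.0], [-0.001, -0.0, -1.0]]
force: [0.2, 0.6, 0.0]
gripper_width: 86.9
```

Run:
```python
from meas import *
chk(); c=snap('wrist','w2.png'); t=snap('top','top4.png')
print('pred centre',proj(c,[482,354.5,16]),proj(c,[482,354.5,58]))
for a,(u,v) in comps(c,up(c).max(2)<40):
    if 1500<a<90000: print(a,(round(u,1),round(v,1)),onz(c,u,v,16)[:2].round(1))
dark(t,52,'top',40)
```

```text
t 35.2 pos [481.  352.5 299.8] th -15.6 cmd [481.8 355.  299.6 -15.5] F [0.2 0.6 0. ] w 86.9 q6 0.72
pred centre [[279.45884473 161.48096597]] [[279.54781565 168.23099875]]
23214 (np.float64(264.1), np.float64(110.7)) [480.7 417.1]
16215 (np.float64(43.5), np.float64(143.6)) [215.7 450.3]
19366 (np.float64(277.9), np.float64(166.1)) [478.6 349.6]
19463 (np.float64(326.3), np.float64(174.5)) [533.4 323.4]
18423 (np.float64(242.8), np.float64(196.1)) [425.8 324.5]
11743 (np.float64(320.7), np.float64(362.1)) [461.1  54. ]
top 1570 (np.float64(370.8), np.float64(180.8)) z52 [ 701.7 -275.1] z16 [ 707.2 -281.7]
top 4670 (np.float64(340.9), np.float64(194.6)) z52 [ 663.5 -191.8] z16 [ 668.  -196.4]
top 3135 (np.float64(155.4), np.float64(241.9)) z52 [534.3 314.7] z16 [535.6 322.8]
top 6092 (np.float64(133.8), np.float64(261.0)) z52 [481.9 374.3] z16 [481.9 383.9]
top 5284 (np.float64(244.8), np.float64(268.5)) z52 [462.8  69.8] z16 [462.3  71.8]
top 3167 (np.float64(154.6), np.float64(280.5)) z52 [429.2 315.9] z16 [427.9 324. ]
top 5094 (np.float64(195.5), np.float64(282.9)) z52 [423.5 203.5] z16 [422.  208.8]
top 4706 (np.float64(343.1), np.float64(288.6)) z52 [ 407.9 -195.6] z16 [ 406.  -200.3]
```

View pics/w2.png

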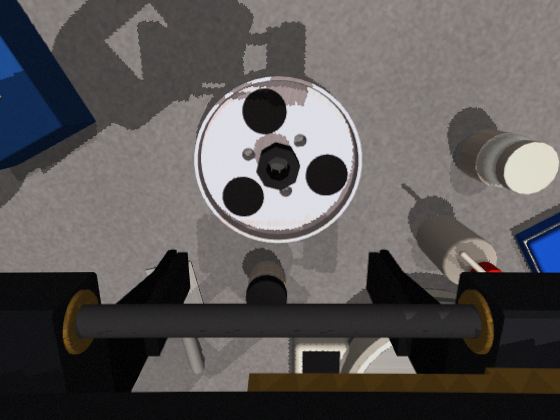

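The carousel reads at (481,354.8), x axis 29.4° in both views, against hub (600.2,5.4) at 55.5°, so it needs a turn of +26.1°. I'll centre it by gripping at two angles.

Request:
carry_out --commands '[[[0, 0, -1], [0, 0, 0]], [[0, 0, -2.2], [0, 0, 0]], [[0, 0, -3.4], [0, 0, 0]], [[0, 0, -4.5], [0, 0, 0]], [[0, 0, -5.5], [0, 0, 0]]]'

```text
time_s: 35.73
ee_pos: [480.7, 353.2, 133.1]
orientation: [[0.269, 0.963, -0.0], [0.963, -0.269, -0.0], [-0.0, -0.0, -1.0]]
force: [0.4, 0.3, 0.0]
gripper_width: 87.0
```

Request:
carry_out --commands '[[[0, 0, -0.9], [0, 0, 0]], [[0, 0, -1.8], [0, 0, 0]], [[0, 0, -2.5], [0, 0, 0]], [[0, 0, -2.9], [0, 0, 0]], [[0, 0, -3.1], [0, 0, 0]]]'

```text
time_s: 36.15
ee_pos: [480.3, 353.2, 40.0]
orientation: [[0.268, 0.963, -0.003], [0.963, -0.268, -0.001], [-0.002, -0.002, -1.0]]
force: [-0.1, 0.5, 0.3]
gripper_width: 87.3
```

Request:
carry_out --commands '[[[0, 0, 0], [0, 0, 0]], [[0, 0, 0], [0, 0, 0]], [[0, 0, -0.3], [0, 0, 0]], [[0, 0, -0.5], [0, 0, 0]], [[0, 0, -0.58], [0, 0, 0]]]'

```text
time_s: 36.57
ee_pos: [480.8, 354.1, 24.1]
orientation: [[0.268, 0.964, 0.0], [0.964, -0.268, 0.0], [0.0, 0.0, -1.0]]
force: [-0.3, 0.7, -0.5]
gripper_width: 86.9
```

Request:
carry_out --commands '[[[0, 0, 0], [0, 0, 0]], [[0, 0, 0], [0, 0, 0]], [[0, 0, 0], [0, 0, 0]], [[0, 0, 0], [0, 0, 0]], [[0, 0, 0], [0, 0, 0]]]'

```text
time_s: 36.98
ee_pos: [481.1, 354.2, 24.5]
orientation: [[0.268, 0.964, 0.0], [0.964, -0.268, 0.0], [0.0, 0.0, -1.0]]
force: [0.4, -0.5, -0.4]
gripper_width: 86.8
```

Request:
carry_out --commands '[[[0, 0, 0], [0, 0, 0]], [[0, 0, 0], [0, 0, 0]], [[0, 0, 0], [0, 0, 0]], [[0, 0, 0], [0, 0, 0]], [[0, 0, 0], [0, 0, 0]]]' --fingers 1

```text
time_s: 37.4
ee_pos: [480.9, 354.1, 24.3]
orientation: [[0.268, 0.964, 0.0], [0.964, -0.268, 0.0], [0.0, 0.0, -1.0]]
force: [-0.4, -0.4, -0.6]
gripper_width: 61.1
```

Request:
carry_out --commands '[[[0, 0, 0], [0, 0, 0]], [[0, 0, 0], [0, 0, 0]], [[0, 0, 0], [0, 0, 0]], [[0, 0, 0], [0, 0, 0]], [[0, 0, 0], [0, 0, 0]]]'

```text
time_s: 37.82
ee_pos: [481.1, 354.1, 24.2]
orientation: [[0.268, 0.963, 0.0], [0.963, -0.268, 0.0], [0.0, 0.0, -1.0]]
force: [0.5, -0.2, -0.2]
gripper_width: 47.9
```

```bash
python3 -c "
from plan import *
chk()"
```

```text
t 37.8 pos [481.1 354.1  24.2] th -15.5 cmd [481.8 355.  299.6 -15.5] F [ 0.5 -0.2 -0.2] w 47.9 q6 0.72
```

Request:
carry_out --commands '[[[0, 0, 0], [0, 0, 0]], [[0, 0, 0], [0, 0, 0]], [[0, 0, 0], [0, 0, 0]], [[0, 0, 0], [0, 0, 0]]]'

```text
time_s: 38.15
ee_pos: [481.1, 354.1, 24.3]
orientation: [[0.268, 0.963, 0.0], [0.963, -0.268, 0.0], [0.0, 0.0, -1.0]]
force: [0.7, -0.8, -1.2]
gripper_width: 48.1
```

Request:
carry_out --commands '[[[0, 0, 0], [0, 0, 0]], [[0, 0, 0], [0, 0, 0]], [[0, 0, 0], [0, 0, 0]], [[0, 0, 0], [0, 0, 0]], [[0, 0, 0], [0, 0, 0]]]' --fingers 0

```text
time_s: 38.57
ee_pos: [480.7, 354.1, 24.3]
orientation: [[0.267, 0.964, -0.0], [0.964, -0.267, -0.0], [-0.0, -0.0, -1.0]]
force: [-0.5, 0.0, -0.7]
gripper_width: 73.8
```

Request:
carry_out --commands '[[[0, 0, 0], [0, 0, 0.8]], [[0, 0, 0], [0, 0, 1.8]], [[0, 0, 0], [0, 0, 2.9]], [[0, 0, 0], [0, 0, 4]], [[0, 0, 0], [0, 0, 5]]]'

```text
time_s: 38.98
ee_pos: [480.8, 354.1, 24.3]
orientation: [[-0.255, 0.967, -0.0], [0.967, 0.255, -0.0], [0.0, -0.0, -1.0]]
force: [-0.0, -0.1, -0.2]
gripper_width: 86.6
```

Request:
carry_out --commands '[[[0, 0, 0], [0, 0, 1]], [[0, 0, 0], [0, 0, 2]], [[0, 0, 0], [0, 0, 3]], [[0, 0, 0], [0, 0, 4]], [[0, 0, 0], [0, 0, 5]]]'

```text
time_s: 39.4
ee_pos: [480.7, 354.1, 24.2]
orientation: [[-0.704, 0.71, -0.0], [0.71, 0.704, -0.0], [0.0, -0.0, -1.0]]
force: [-1.0, -0.6, -1.1]
gripper_width: 86.6
```

Request:
carry_out --commands '[[[0, 0, 0], [0, 0, 1]], [[0, 0, 0], [0, 0, 2]], [[0, 0, 0], [0, 0, 3]], [[0, 0, 0], [0, 0, 4.2]], [[0, 0, 0], [0, 0, 5]]]'

```text
time_s: 39.82
ee_pos: [480.8, 354.1, 24.2]
orientation: [[-0.965, 0.262, -0.0], [0.262, 0.965, -0.0], [0.0, -0.0, -1.0]]
force: [-0.6, 1.2, -0.3]
gripper_width: 86.9
```

Request:
carry_out --commands '[[[0, 0, 0], [0, 0, 0]], [[0, 0, 0], [0, 0, 0]], [[0, 0, 0], [0, 0, 0]], [[0, 0, 0], [0, 0, 0]], [[0, 0, 0], [0, 0, 0]]]'

```text
time_s: 40.23
ee_pos: [480.9, 354.1, 24.3]
orientation: [[-0.963, 0.269, -0.0], [0.269, 0.963, 0.0], [0.0, 0.0, -1.0]]
force: [-0.3, 0.5, -0.6]
gripper_width: 87.1
```

Request:
carry_out --commands '[[[0, 0, 0], [0, 0, 0]], [[0, 0, 0], [0, 0, 0]], [[0, 0, 0], [0, 0, 0]], [[0, 0, 0], [0, 0, 0]], [[0, 0, 0], [0, 0, 0]]]' --fingers 1

```text
time_s: 40.65
ee_pos: [480.9, 354.1, 24.3]
orientation: [[-0.963, 0.268, 0.0], [0.268, 0.963, 0.0], [-0.0, 0.0, -1.0]]
force: [0.4, -0.0, 0.2]
gripper_width: 61.4
```

Request:
carry_out --commands '[[[0, 0, 0], [0, 0, 0]], [[0, 0, 0], [0, 0, 0]], [[0, 0, 0], [0, 0, 0]], [[0, 0, 0], [0, 0, 0]], [[0, 0, 0], [0, 0, 0]]]'

```text
time_s: 41.07
ee_pos: [481.0, 354.3, 24.3]
orientation: [[-0.963, 0.268, 0.0], [0.268, 0.963, 0.0], [-0.0, 0.0, -1.0]]
force: [-0.4, 0.4, -0.4]
gripper_width: 47.7
```

Request:
carry_out --commands '[[[0, 0, 0], [0, 0, 0]], [[0, 0, 0], [0, 0, 0]], [[0, 0, 0], [0, 0, 0]], [[0, 0, 0], [0, 0, 0]], [[0, 0, 0], [0, 0, 0]]]'

```text
time_s: 41.48
ee_pos: [481.0, 354.3, 24.3]
orientation: [[-0.963, 0.268, 0.0], [0.268, 0.963, 0.0], [-0.0, 0.0, -1.0]]
force: [0.5, 2.1, -0.4]
gripper_width: 48.2
```

```bash
python3 -c "
from plan import *
chk()
json.dump([481.8,355,24.2,74.5],open('cmd.json','w'))
plan([[481.8,355,230,74.5],[600.2,5.4,230,100.6],[600.2,5.4,165,100.6],[600.2,5.4,116,100.6]])"
```

```text
t 41.5 pos [481.  354.3  24.3] th 74.5 cmd [481.8 355.  299.6 -15.5] F [ 0.5  2.1 -0.4] w 48.2 q6 -0.85
[481.8, 355, 230, 74.5] x2 rows4 [0.0, 0.0, 3.43] 0.0
[600.2, 5.4, 230, 100.6] x2 rows5 [1.97, -5.83, 0.0] 2.17
[600.2, 5.4, 165, 100.6] x1 rows3 [0.01, 0.01, -2.17] 0.01
[600.2, 5.4, 116, 100.6] x1 rows3 [-0.0, -0.0, -1.63] 0.0
```

Request:
carry_out --commands '[[[0, 0, 0.3], [0, 0, 0]], [[0, 0, 0.9], [0, 0, 0]], [[0, 0, 1.7], [0, 0, 0]], [[0, 0, 2.6], [0, 0, 0]], [[0, 0, 3.43], [0, 0, 0]]]'

```text
time_s: 41.9
ee_pos: [479.5, 353.1, 127.6]
orientation: [[-0.964, 0.267, -0.003], [0.267, 0.964, -0.002], [0.002, -0.003, -1.0]]
force: [0.0, 0.5, -4.7]
gripper_width: 48.0
```

Request:
carry_out --commands '[[[0, 0, 0.9], [0, 0, 0]], [[0, 0, 1.8], [0, 0, 0]], [[0, 0, 2.6], [0, 0, 0]], [[0, 0, 3.2], [0, 0, 0]], [[0, 0, 3.43], [0, 0, 0]]]'

```text
time_s: 42.32
ee_pos: [481.3, 354.1, 232.8]
orientation: [[-0.964, 0.267, 0.003], [0.267, 0.964, 0.001], [-0.003, 0.002, -1.0]]
force: [0.7, 0.0, -4.6]
gripper_width: 48.0
```

Request:
carry_out --commands '[[[0.2, -0.6, 0], [0, 0, 0.2]], [[0.6, -1.7, 0], [0, 0, 0.6]], [[1, -3, 0], [0, 0, 1]], [[1.45, -4.3, 0], [0, 0, 1.6]], [[1.9, -5.6, 0], [0, 0, 2.17]]]'

```text
time_s: 42.73
ee_pos: [536.3, 184.3, 228.6]
orientation: [[-0.999, 0.039, -0.004], [0.039, 0.999, -0.001], [0.004, -0.001, -1.0]]
force: [0.9, 0.3, -5.3]
gripper_width: 47.9
```

Request:
carry_out --commands '[[[0.45, -1.35, 0], [0, 0, 0.5]], [[0.9, -2.7, 0], [0, 0, 1]], [[1.35, -4, 0], [0, 0, 1.5]], [[1.75, -5.2, 0], [0, 0, 1.9]], [[1.95, -5.8, 0], [0, 0, 2.17]]]'

```text
time_s: 43.15
ee_pos: [596.8, 6.7, 228.6]
orientation: [[-0.983, -0.181, -0.002], [-0.181, 0.983, -0.003], [0.002, -0.003, -1.0]]
force: [0.7, 0.9, -5.6]
gripper_width: 48.2
```

Request:
carry_out --commands '[[[0.09, -0.26, 0], [0, 0, 0]], [[0.09, -0.26, 0], [0, 0, 0]], [[0.09, -0.26, 0], [0, 0, 0]], [[0.09, -0.26, 0], [0, 0, 0]], [[0.09, -0.26, 0], [0, 0, 0]]]'

```text
time_s: 43.57
ee_pos: [598.0, 6.2, 229.7]
orientation: [[-0.983, -0.184, -0.002], [-0.184, 0.983, 0.001], [0.001, 0.001, -1.0]]
force: [0.4, 0.1, -4.5]
gripper_width: 47.8
```

Request:
carry_out --commands '[[[0, 0, 0], [0, 0, 0]], [[0, 0, 0], [0, 0, 0]], [[0, 0, 0], [0, 0, 0]], [[0, 0, 0], [0, 0, 0]], [[0, 0, 0], [0, 0, 0]]]'

```text
time_s: 43.98
ee_pos: [599.1, 4.6, 230.1]
orientation: [[-0.983, -0.183, 0.0], [-0.183, 0.983, -0.0], [-0.0, -0.0, -1.0]]
force: [-0.0, -0.5, -6.1]
gripper_width: 47.9
```

Run:
```python
from meas import *
chk(); c=snap('wrist'); t=snap('top'); s=snap('scene')
z=manip.get_state()['ee_pos'][2]-8.3
for n,cam in(('wrist',c),('top',t),('scene',s)):
  for a,(u,v) in comps(cam,up(cam).max(2)<45):
    p=onz(cam,u,v,z)[:2]; d=p-[600.2,5.4]
    if 500<a<90000 and 30<np.hypot(*d)<90: print(n,a,(round(u,1),round(v,1)),p.round(1),np.hypot(*d).round(1),np.degrees(np.arctan2(d[1],d[0])).round(1))
A=np.clip(c['pixels'][60:330,120:440]*1.2,0,255).astype(np.uint8)
B=cv2.resize(s['pixels'][100:290,220:400],None,fx=2.2,fy=2.2)
o=np.zeros((420,730,3),np.uint8);o[:270,:320]=A;o[:418,325:325+B.shape[1]]=B
cv2.imwrite('pics/h1.png',o)
```

```text
t 44.0 pos [599.1   4.6 230.1] th 100.5 cmd [600.3   5.5 116.  100.6] F [-0.  -0.5 -6.1] w 47.9 q6 -1.93
wrist 4382 (np.float64(299.5), np.float64(189.2)) [557.9   8.1] 42.3 176.3
top 5750 (np.float64(304.1), np.float64(203.3)) [621.  -81.3] 89.2 -76.5
top 1315 (np.float64(295.8), np.float64(227.6)) [562.5 -61.1] 76.4 -119.5
scene 33715 (np.float64(301.8), np.float64(171.7)) [531.7  58.8] 86.9 142.1
scene 724 (np.float64(310.8), np.float64(175.9)) [558.3  67.7] 75.1 123.9
scene 3077 (np.float64(316.7), np.float64(211.5)) [659.6   0. ] 59.6 -5.2
```

View pics/h1.png

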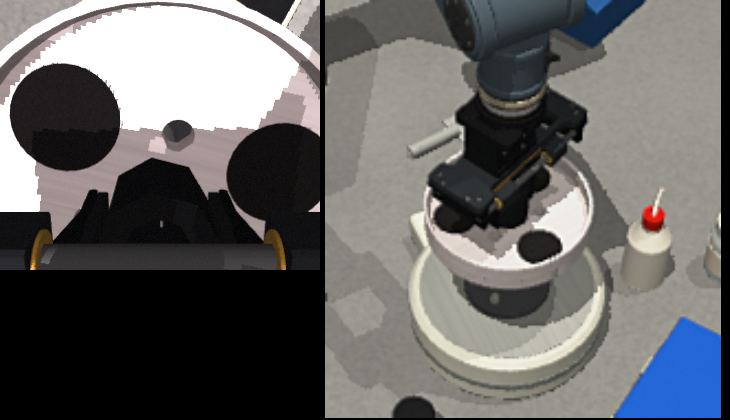

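Run:
```python
from meas import *
chk(); c=snap('wrist'); s=snap('scene')
e=manip.get_state()['ee_pos']; z=e[2]-8.3
print('hole',onz(c,298,190,z)[:2]-e[:2])
for n,cam,bx in(('w',c,(110,110,260,245)),('w',c,(335,170,445,290)),('s',s,None)):
    g=up(cam).max(2)
    if bx is None: continue
    m=np.zeros(g.shape,np.uint8); m[bx[1]*4:bx[3]*4,bx[0]*4:bx[2]*4]=1
    k=max(cv2.findContours(((g<48)&(m>0)).astype(np.uint8),0,2)[0],key=cv2.contourArea)
    w=np.array([onz(cam,(a+.5)/4-.5,(b+.5)/4-.5,z)[:2] for a,b in k[:,0]],np.float32)
    f=cv2.fitEllipse(w); d=np.array(f[0])-e[:2]; print(n,np.round(f[0],1),np.round(f[1],1),np.hypot(*d).round(1),np.degrees(np.arctan2(d[1],d[0])).round(1))
```

```text
t 44.1 pos [599.1   4.3 230.1] th 100.5 cmd [600.3   5.5 116.  100.6] F [-0.3 -0.5 -6.3] w 48.1 q6 -1.93
hole [-40.61179974   2.97339383]
w [563.2 -46.4] [51.1 51.2] 62.1 -125.3
w [571.9  61.1] [50.9 53.6] 63.1 115.5
```

Held carousel: pads at -125.3°, 115.5° and about -4°, so its x axis is 55.4°, matching the hub's 55.5°. Lower, watching force.

Request:
carry_out --commands '[[[0.037, 0.033, -0.3], [0, 0, 0]], [[0.037, 0.033, -0.7], [0, 0, 0]], [[0.037, 0.033, -1.1], [0, 0, 0]], [[0.037, 0.033, -1.4], [0, 0, 0]], [[0.037, 0.033, -1.6], [0, 0, 0]]]'

```text
time_s: 44.65
ee_pos: [599.4, 5.4, 180.3]
orientation: [[-0.983, -0.182, -0.002], [-0.182, 0.983, 0.0], [0.002, 0.001, -1.0]]
force: [-0.8, -0.0, -5.4]
gripper_width: 47.9
```

Request:
carry_out --commands '[[[0, 0, 0], [0, 0, 0]], [[0, 0, 0], [0, 0, 0]], [[0, 0, 0], [0, 0, 0]], [[0, 0, 0], [0, 0, 0]], [[0, 0, 0], [0, 0, 0]]]'

```text
time_s: 45.07
ee_pos: [600.7, 5.2, 182.8]
orientation: [[-0.983, -0.182, 0.002], [-0.182, 0.983, -0.0], [-0.002, -0.001, -1.0]]
force: [-0.2, -0.9, -4.4]
gripper_width: 47.9
```

Request:
carry_out --commands '[[[0, 0, -0.15], [0, 0, 0]], [[0, 0, -0.3], [0, 0, 0]], [[0, 0, -0.45], [0, 0, 0]], [[0, 0, -0.6], [0, 0, 0]], [[0, 0, -0.7], [0, 0, 0]]]'

```text
time_s: 45.48
ee_pos: [599.7, 5.4, 160.1]
orientation: [[-0.983, -0.182, -0.001], [-0.182, 0.983, 0.0], [0.001, 0.0, -1.0]]
force: [0.5, 0.1, -4.9]
gripper_width: 48.1
```

```bash
python3 -c "
from plan import *
chk(); print(manip.get_state()['ft_torque'])"
```

```text
t 45.5 pos [599.7   5.4 160.1] th 100.5 cmd [600.3   5.5 116.  100.6] F [ 0.5  0.1 -4.9] w 48.1 q6 -1.93
[ 0.1347408  -0.09254168  0.03980072]
```

Request:
carry_out --commands '[[[0, 0, -0.15], [0, 0, 0]], [[0, 0, -0.35], [0, 0, 0]], [[0, 0, -0.55], [0, 0, 0]], [[0, 0, -0.75], [0, 0, 0]], [[0, 0, -0.9], [0, 0, 0]]]'

```text
time_s: 45.9
ee_pos: [599.9, 5.3, 133.1]
orientation: [[-0.983, -0.182, -0.001], [-0.182, 0.983, 0.0], [0.001, 0.0, -1.0]]
force: [-1.2, 0.1, -4.6]
gripper_width: 48.0
```

Request:
carry_out --commands '[[[0, 0, 0], [0, 0, 0]], [[0, 0, -0.07], [0, 0, 0]], [[0, 0, -0.14], [0, 0, 0]], [[0, 0, -0.21], [0, 0, 0]], [[0, 0, -0.28], [0, 0, 0]]]'

```text
time_s: 46.32
ee_pos: [600.4, 5.3, 125.7]
orientation: [[-0.983, -0.182, 0.001], [-0.182, 0.983, -0.0], [-0.001, -0.0, -1.0]]
force: [-0.4, 1.1, -5.7]
gripper_width: 48.0
```

Request:
carry_out --commands '[[[0, 0, -0.05], [0, 0, 0]], [[0, 0, -0.1], [0, 0, 0]], [[0, 0, -0.15], [0, 0, 0]], [[0, 0, -0.2], [0, 0, 0]], [[0, 0, -0.2], [0, 0, 0]]]'

```text
time_s: 46.73
ee_pos: [600.0, 5.3, 119.3]
orientation: [[-0.983, -0.182, -0.001], [-0.182, 0.983, 0.0], [0.001, 0.0, -1.0]]
force: [-1.1, 0.2, -5.4]
gripper_width: 47.9
```

```bash
python3 -c "
from plan import *
chk(); print(manip.get_state()['ft_torque'])"
```

```text
t 46.7 pos [600.    5.3 119.3] th 100.5 cmd [600.3   5.5 116.  100.6] F [-1.1  0.2 -5.4] w 47.9 q6 -1.93
[ 0.10174372 -0.12403921  0.03977603]
```

Request:
carry_out --commands '[[[0, 0, -0.03], [0, 0, 0]], [[0, 0, -0.06], [0, 0, 0]], [[0, 0, -0.09], [0, 0, 0]], [[0, 0, -0.11], [0, 0, 0]], [[0, 0, -0.11], [0, 0, 0]]]'

```text
time_s: 47.15
ee_pos: [600.2, 5.3, 116.3]
orientation: [[-0.983, -0.182, -0.0], [-0.182, 0.983, -0.0], [0.0, -0.0, -1.0]]
force: [-0.6, 0.5, -5.4]
gripper_width: 48.0
```

Request:
carry_out --commands '[[[0, 0, 0], [0, 0, 0]], [[0, 0, 0], [0, 0, 0]], [[0, 0, 0], [0, 0, 0]], [[0, 0, 0], [0, 0, 0]], [[0, 0, 0], [0, 0, 0]]]' --fingers 0

```text
time_s: 47.57
ee_pos: [600.7, 5.2, 117.0]
orientation: [[-0.983, -0.182, 0.001], [-0.182, 0.983, -0.0], [-0.001, -0.001, -1.0]]
force: [-0.9, -0.5, -0.3]
gripper_width: 73.3
```

Request:
carry_out --commands '[[[0, 0, 0], [0, 0, 0]], [[0, 0, 0], [0, 0, 0]], [[0, 0, 0], [0, 0, 0]], [[0, 0, 0], [0, 0, 0]], [[0, 0, 0], [0, 0, 0]]]'

```text
time_s: 47.98
ee_pos: [600.2, 5.3, 116.3]
orientation: [[-0.983, -0.182, -0.0], [-0.182, 0.983, 0.0], [0.0, 0.0, -1.0]]
force: [0.0, 0.6, 0.9]
gripper_width: 86.6
```

Request:
carry_out --commands '[[[0, 0, 0.4], [0, 0, 0]], [[0, 0, 1.2], [0, 0, 0]], [[0, 0, 2.4], [0, 0, 0]], [[0, 0, 3.6], [0, 0, 0]], [[0, 0, 4.8], [0, 0, 0]]]'

```text
time_s: 48.4
ee_pos: [599.7, 5.4, 261.5]
orientation: [[-0.983, -0.182, -0.001], [-0.182, 0.983, 0.0], [0.001, 0.0, -1.0]]
force: [0.3, 0.1, -0.4]
gripper_width: 87.3
```

Run:
```python
from meas import *
chk()
json.dump([600.3,5.5,260,100.6],open('cmd.json','w'))
t=snap('top');dark(t,52,'top',40); s=snap('scene'); dark(s,52,'scene',45)
```

```text
t 48.4 pos [599.7   5.4 261.5] th 100.5 cmd [600.3   5.5 116.  100.6] F [ 0.3  0.1 -0.4] w 87.3 q6 -1.93
top 5983 (np.float64(304.2), np.float64(202.9)) z52 [640.5 -91.3] z16 [644.5 -93.4]
top 4348 (np.float64(341.2), np.float64(194.5)) z52 [ 663.8 -192.7] z16 [ 668.3 -197.3]
top 2010 (np.float64(225.7), np.float64(204.0)) z52 [637.7 122.5] z16 [641.6 125.8]
top 6209 (np.float64(198.3), np.float64(283.3)) z52 [422.5 195.8] z16 [421.  200.9]
top 5753 (np.float64(340.7), np.float64(288.8)) z52 [ 407.5 -189.1] z16 [ 405.6 -193.6]
scene 1289 (np.float64(317.0), np.float64(170.8)) z52 [440.9 201.7] z16 [416.7 224.8]
scene 6564 (np.float64(306.2), np.float64(214.6)) z52 [552.4  62. ] z16 [531.7  80.8]
scene 2891 (np.float64(280.1), np.float64(224.6)) z52 [532.5 -20.2] z16 [511.2  -4. ]
scene 3550 (np.float64(205.1), np.float64(229.1)) z52 [ 408.5 -197.2] z16 [ 383.3 -186.4]
scene 2829 (np.float64(315.7), np.float64(237.9)) z52 [633.2  28.4] z16 [614.9  46.1]
scene 4388 (np.float64(260.1), np.float64(289.5)) z52 [ 665.7 -193.7] z16 [ 648.5 -182.8]
scene 1686 (np.float64(239.7), np.float64(315.2)) z52 [ 691.6 -278.4] z16 [ 675.2 -270.1]
```

Run:
```python
from meas import *
s=snap('scene')
for u,v in((280.1,224.6),(315.7,237.9)):
    d=onz(s,u,v,108)[:2]-[600.2,5.4]; print('pad',np.hypot(*d).round(1),np.degrees(np.arctan2(*d[::-1])).round(1))
for (x,y),tp,(a,b),tq in(((665,-193),40,(662,.5),85.5),((407.5,-195),-34.5,(565.1,-45.7),-34.5),((423.5,202),25.5,(573.5,61.4),25.5)):
    print('---');plan([[x,y,260,tp],[x,y,38,tp],[x,y,260,tp],[a,b,260,tq],[a,b,147,tq],[a,b,260,tq]])
```

```text
pad 61.5 -124.1
pad 61.5 -4.2
---
[665, -193, 260, 40] x2 rows5 [1.08, -3.31, 0.0] -5.05
[665, -193, 38, 40] x2 rows4 [-0.0, 0.0, -3.7] 0.0
[665, -193, 260, 40] x2 rows4 [-0.0, 0.0, 3.7] 0.0
[662, 0.5, 260, 85.5] x2 rows5 [-0.05, 3.23, 0.0] 3.79
[662, 0.5, 147, 85.5] x1 rows4 [-0.0, -0.01, -3.77] 0.0
[662, 0.5, 260, 85.5] x1 rows4 [-0.0, 0.0, 3.77] 0.0
---
[407.5, -195, 260, -34.5] x4 rows5 [-2.12, -1.63, 0.0] -5.0
[407.5, -195, 38, -34.5] x2 rows4 [-0.0, 0.0, -3.7] 0.0
[407.5, -195, 260, -34.5] x2 rows4 [-0.0, 0.0, 3.7] 0.0
[565.1, -45.7, 260, -34.5] x2 rows4 [2.62, 2.49, 0.0] 0.0
[565.1, -45.7, 147, -34.5] x1 rows4 [0.01, 0.0, -3.77] 0.0
[565.1, -45.7, 260, -34.5] x1 rows4 [-0.0, 0.0, 3.77] 0.0
---
[423.5, 202, 260, 25.5] x2 rows5 [-2.36, 4.13, 0.0] 5.0
[423.5, 202, 38, 25.5] x2 rows4 [-0.0, 0.0, -3.7] 0.0
[423.5, 202, 260, 25.5] x2 rows4 [-0.0, 0.0, 3.7] 0.0
[573.5, 61.4, 260, 25.5] x2 rows4 [2.5, -2.34, 0.0] 0.0
[573.5, 61.4, 147, 25.5] x1 rows4 [-0.0, -0.01, -3.77] 0.0
[573.5, 61.4, 260, 25.5] x1 rows4 [-0.0, 0.0, 3.77] 0.0
```

The pads sit at radius 61.5 and the right angles at seated height (z = 108), so the carousel is home. Go above jar P and check it.

Request:
carry_out --commands '[[[1.08, -3.31, 0], [0, 0, -5.05]], [[1.08, -3.31, 0], [0, 0, -5.05]], [[1.08, -3.31, 0], [0, 0, -5.05]], [[1.08, -3.31, 0], [0, 0, -5.05]], [[1.08, -3.31, 0], [0, 0, -5.05]]]'

```text
time_s: 48.97
ee_pos: [631.9, -95.7, 258.0]
orientation: [[-0.938, 0.346, -0.003], [0.346, 0.938, 0.001], [0.004, -0.0, -1.0]]
force: [0.2, 0.0, -0.7]
gripper_width: 87.0
```

Request:
carry_out --commands '[[[1.08, -3.31, 0], [0, 0, -5.05]], [[1.08, -3.31, 0], [0, 0, -5.05]], [[1.08, -3.31, 0], [0, 0, -5.05]], [[1.08, -3.31, 0], [0, 0, -5.05]], [[1.08, -3.31, 0], [0, 0, -5.05]]]'

```text
time_s: 49.38
ee_pos: [664.2, -195.1, 257.5]
orientation: [[-0.636, 0.772, -0.004], [0.772, 0.636, 0.002], [0.004, -0.002, -1.0]]
force: [0.7, 0.8, 0.2]
gripper_width: 87.1
```

Request:
carry_out --commands '[[[0, 0, 0], [0, 0, 0]], [[0, 0, 0], [0, 0, 0]], [[0, 0, 0], [0, 0, 0]], [[0, 0, 0], [0, 0, 0]]]'

```text
time_s: 49.72
ee_pos: [664.8, -192.8, 259.8]
orientation: [[-0.643, 0.766, -0.001], [0.766, 0.643, 0.0], [0.001, -0.0, -1.0]]
force: [-0.8, 0.1, -0.6]
gripper_width: 87.1
```

```bash
cat >> meas.py <<'E'
def jar(x,y,thr=30):
    c=snap('wrist'); p=proj(c,[x,y,60])[0]; g=up(c).max(2); print('pred px',p.round())
    for k in cv2.findContours((g<thr).astype(np.uint8),0,2)[0]:
        if len(k)<20: continue
        w=np.array([onz(c,(a+.5)/4-.5,(b+.5)/4-.5,60)[:2] for a,b in k[:,0]],np.float32)
        f=cv2.fitEllipse(w)
        if 40<f[1][0]<90 and np.hypot(f[0][0]-x,f[0][1]-y)<70: print('lid fit',np.round(f[0],1),np.round(f[1],1))
    return c
E
python3 - <<'E'
from meas import *
chk(); c=jar(665,-193); cv2.imwrite('pics/w4.png',c['pixels'])
for th in (40,50,60): jar(665,-193,th)
E
```

```text
t 49.7 pos [ 664.8 -192.8  259.8] th 40.0 cmd [573.6  61.3 260.   25.5] F [-0.8  0.1 -0.6] w 87.1 q6 -1.14
pred px [279. 181.]
lid fit [ 662.6 -194.9] [49.4 54.3]
pred px [279. 180.]
lid fit [ 662.  -192.1] [49.4 51.3]
pred px [279. 180.]
lid fit [ 621.4 -219.8] [ 85.1 151.1]
lid fit [ 662.1 -192.2] [50.1 52. ]
pred px [279. 180.]
lid fit [ 662.1 -192.3] [50.5 52.4]
```

Lid measured at (662,-192), 2 mm from the TCP. Descend and grasp.

Request:
carry_out --commands '[[[-0.06, 0, -0.8], [0, 0, 0]], [[-0.06, 0, -1.9], [0, 0, 0]], [[-0.06, 0, -3], [0, 0, 0]], [[-0.06, 0, -4.1], [0, 0, 0]], [[-0.06, 0, -5], [0, 0, 0]]]'

```text
time_s: 50.33
ee_pos: [662.4, -192.8, 108.3]
orientation: [[-0.642, 0.767, -0.001], [0.767, 0.642, 0.001], [0.001, -0.001, -1.0]]
force: [-0.3, -0.3, -0.4]
gripper_width: 86.9
```

Request:
carry_out --commands '[[[0, 0, -0.8], [0, 0, 0]], [[0, 0, -1.5], [0, 0, 0]], [[0, 0, -2], [0, 0, 0]], [[0, 0, -2.3], [0, 0, 0]], [[0, 0, -2.4], [0, 0, 0]]]'

```text
time_s: 50.75
ee_pos: [662.3, -192.8, 36.5]
orientation: [[-0.642, 0.767, -0.003], [0.767, 0.642, 0.001], [0.003, -0.001, -1.0]]
force: [-0.0, 0.3, 0.3]
gripper_width: 86.9
```

Request:
carry_out --commands '[[[0, 0, 0], [0, 0, 0]], [[0, 0, 0], [0, 0, 0]], [[0, 0, 0], [0, 0, 0]], [[0, 0, 0], [0, 0, 0]], [[0, 0, 0], [0, 0, 0]]]'

```text
time_s: 51.17
ee_pos: [663.8, -193.6, 39.5]
orientation: [[-0.642, 0.767, 0.002], [0.767, 0.642, -0.001], [-0.002, 0.001, -1.0]]
force: [-0.0, -0.4, -0.6]
gripper_width: 87.2
```

Request:
carry_out --commands '[[[0, 0, 0], [0, 0, 0]], [[0, 0, 0], [0, 0, 0]], [[0, 0, 0], [0, 0, 0]], [[0, 0, 0], [0, 0, 0]], [[0, 0, 0], [0, 0, 0]]]' --fingers 1

```text
time_s: 51.58
ee_pos: [663.2, -193.3, 38.3]
orientation: [[-0.642, 0.767, -0.0], [0.767, 0.642, 0.0], [0.0, -0.0, -1.0]]
force: [-0.8, -0.1, -0.1]
gripper_width: 61.3
```

Request:
carry_out --commands '[[[0, 0, 0], [0, 0, 0]], [[0, 0, 0], [0, 0, 0]], [[0, 0, 0], [0, 0, 0]], [[0, 0, 0], [0, 0, 0]], [[0, 0, 0], [0, 0, 0]]]'

```text
time_s: 52.0
ee_pos: [663.3, -193.2, 38.3]
orientation: [[-0.642, 0.767, 0.0], [0.767, 0.642, 0.0], [-0.0, 0.0, -1.0]]
force: [1.2, 0.4, -0.0]
gripper_width: 50.9
```

Request:
carry_out --commands '[[[0, 0, 0.3], [0, 0, 0]], [[0, 0, 1], [0, 0, 0]], [[0, 0, 2], [0, 0, 0]], [[0, 0, 3], [0, 0, 0]], [[0, 0, 4], [0, 0, 0]]]'

```text
time_s: 52.42
ee_pos: [662.3, -193.1, 159.2]
orientation: [[-0.642, 0.767, -0.002], [0.767, 0.642, 0.001], [0.002, -0.001, -1.0]]
force: [1.0, 0.1, -2.7]
gripper_width: 50.9
```

Request:
carry_out --commands '[[[0, 0, 1], [0, 0, 0]], [[0, 0, 2], [0, 0, 0]], [[0, 0, 2.7], [0, 0, 0]], [[0, 0, 3.2], [0, 0, 0]], [[0, 0, 3.4], [0, 0, 0]]]'

```text
time_s: 52.83
ee_pos: [664.0, -193.8, 264.0]
orientation: [[-0.642, 0.767, 0.004], [0.767, 0.642, -0.002], [-0.005, 0.002, -1.0]]
force: [-0.4, -0.6, -1.9]
gripper_width: 51.2
```

```bash
python3 -c "
from plan import *
chk()"
```

```text
t 52.8 pos [ 664.  -193.8  264. ] th 39.9 cmd [573.6  61.3 260.   25.5] F [-0.4 -0.6 -1.9] w 51.2 q6 -1.14
```

Request:
carry_out --commands '[[[0, 0.5, 0], [0, 0, 0.6]], [[0, 1.3, 0], [0, 0, 1.5]], [[0, 2.1, 0], [0, 0, 2.4]], [[0, 2.8, 0], [0, 0, 3.2]], [[0, 3.23, 0], [0, 0, 3.79]]]'

```text
time_s: 53.25
ee_pos: [661.8, -93.7, 259.1]
orientation: [[-0.891, 0.455, -0.004], [0.455, 0.891, 0.002], [0.004, 0.0, -1.0]]
force: [-0.3, -0.6, -1.8]
gripper_width: 51.1
```

Request:
carry_out --commands '[[[0, 0.8, 0], [0, 0, 0.9]], [[0, 1.7, 0], [0, 0, 1.9]], [[0, 2.5, 0], [0, 0, 2.8]], [[0, 3, 0], [0, 0, 3.5]], [[0, 3.23, 0], [0, 0, 3.79]]]'

```text
time_s: 53.67
ee_pos: [661.9, 3.2, 259.2]
orientation: [[-0.997, 0.075, -0.003], [0.075, 0.997, 0.001], [0.003, 0.001, -1.0]]
force: [0.1, 0.3, -1.7]
gripper_width: 51.6
```

Request:
carry_out --commands '[[[0, 0, 0], [0, 0, 0]], [[0, 0, -0.5], [0, 0, 0]], [[0, 0, -1.2], [0, 0, 0]], [[0, 0, -1.9], [0, 0, 0]], [[0, 0, -2.6], [0, 0, 0]]]'

```text
time_s: 54.08
ee_pos: [663.1, -1.2, 181.4]
orientation: [[-0.997, 0.083, -0.0], [0.083, 0.997, -0.001], [-0.0, -0.001, -1.0]]
force: [0.2, -0.4, -2.2]
gripper_width: 51.3
```

Request:
carry_out --commands '[[[0, 0, -0.4], [0, 0, 0]], [[0, 0, -0.7], [0, 0, 0]], [[0, 0, -0.9], [0, 0, 0]], [[0, 0, -1], [0, 0, 0]], [[0, 0, -1], [0, 0, 0]]]'

```text
time_s: 54.5
ee_pos: [663.4, 0.1, 152.3]
orientation: [[-0.997, 0.081, 0.0], [0.081, 0.997, -0.0], [-0.0, -0.0, -1.0]]
force: [-0.5, -0.5, -2.3]
gripper_width: 50.8
```

Request:
carry_out --commands '[[[0, 0, 0], [0, 0, 0]], [[0, 0, -0.03], [0, 0, 0]], [[0, 0, -0.07], [0, 0, 0]], [[0, 0, -0.11], [0, 0, 0]], [[0, 0, -0.15], [0, 0, 0]]]'

```text
time_s: 54.92
ee_pos: [663.4, 0.6, 148.2]
orientation: [[-0.997, 0.08, 0.001], [0.08, 0.997, -0.0], [-0.001, -0.0, -1.0]]
force: [0.4, -0.5, -3.2]
gripper_width: 51.4
```

```bash
python3 -c "
from plan import *
chk()"
```

```text
t 54.9 pos [6.634e+02 6.000e-01 1.482e+02] th 85.4 cmd [573.6  61.3 260.   25.5] F [ 0.4 -0.5 -3.2] w 51.4 q6 -1.66
```

Request:
carry_out --commands '[[[0, 0, -0.02], [0, 0, 0]], [[0, 0, -0.04], [0, 0, 0]], [[0, 0, -0.06], [0, 0, 0]], [[0, 0, -0.07], [0, 0, 0]], [[0, 0, -0.07], [0, 0, 0]]]'

```text
time_s: 55.33
ee_pos: [663.3, 0.6, 146.3]
orientation: [[-0.997, 0.08, 0.0], [0.08, 0.997, -0.0], [-0.0, -0.0, -1.0]]
force: [-2.3, 0.6, 0.5]
gripper_width: 51.3
```

Request:
carry_out --commands '[[[0, 0, 0], [0, 0, 0]], [[0, 0, 0], [0, 0, 0]], [[0, 0, 0], [0, 0, 0]], [[0, 0, 0], [0, 0, 0]], [[0, 0, 0], [0, 0, 0]]]' --fingers 0

```text
time_s: 55.75
ee_pos: [663.3, 0.4, 145.8]
orientation: [[-0.997, 0.08, 0.0], [0.08, 0.997, -0.0], [-0.0, -0.0, -1.0]]
force: [-0.2, 1.2, -0.1]
gripper_width: 76.7
```

Request:
carry_out --commands '[[[0, 0, 0], [0, 0, 0]], [[0, 0, 0], [0, 0, 0]], [[0, 0, 0], [0, 0, 0]], [[0, 0, 0], [0, 0, 0]], [[0, 0, 0], [0, 0, 0]]]'

```text
time_s: 56.17
ee_pos: [663.2, 0.5, 145.7]
orientation: [[-0.997, 0.08, 0.0], [0.08, 0.997, 0.0], [-0.0, 0.0, -1.0]]
force: [0.3, -0.1, -0.3]
gripper_width: 86.7
```

Request:
carry_out --commands '[[[0, 0, 0.4], [0, 0, 0]], [[0, 0, 1.2], [0, 0, 0]], [[0, 0, 2.2], [0, 0, 0]], [[0, 0, 3.2], [0, 0, 0]], [[0, 0, 3.82], [0, 0, 0]]]'

```text
time_s: 56.58
ee_pos: [664.6, 0.3, 264.9]
orientation: [[-0.997, 0.08, 0.006], [0.08, 0.997, -0.001], [-0.006, -0.0, -1.0]]
force: [0.2, -0.5, 1.2]
gripper_width: 87.1
```

Request:
carry_out --commands '[[[-2.12, -1.63, 0], [0, 0, -5]], [[-2.12, -1.63, 0], [0, 0, -5]], [[-2.12, -1.63, 0], [0, 0, -5]], [[-2.12, -1.63, 0], [0, 0, -5]], [[-2.12, -1.63, 0], [0, 0, -5]]]'

```text
time_s: 57.0
ee_pos: [599.3, -48.9, 261.8]
orientation: [[-0.821, 0.571, 0.002], [0.571, 0.821, -0.0], [-0.001, 0.001, -1.0]]
force: [-0.0, -0.4, -0.0]
gripper_width: 86.9
```

Request:
carry_out --commands '[[[-2.12, -1.63, 0], [0, 0, -5]], [[-2.12, -1.63, 0], [0, 0, -5]], [[-2.12, -1.63, 0], [0, 0, -5]], [[-2.12, -1.63, 0], [0, 0, -5]], [[-2.12, -1.63, 0], [0, 0, -5]]]'

```text
time_s: 57.42
ee_pos: [536.1, -97.7, 261.2]
orientation: [[-0.427, 0.904, 0.001], [0.904, 0.427, -0.0], [-0.001, 0.001, -1.0]]
force: [0.0, 0.4, -0.2]
gripper_width: 87.3
```

Request:
carry_out --commands '[[[-2.12, -1.63, 0], [0, 0, -5]], [[-2.12, -1.63, 0], [0, 0, -5]], [[-2.12, -1.63, 0], [0, 0, -5]], [[-2.12, -1.63, 0], [0, 0, -5]], [[-2.12, -1.63, 0], [0, 0, -5]]]'

```text
time_s: 57.83
ee_pos: [472.7, -146.6, 260.9]
orientation: [[0.08, 0.997, 0.001], [0.997, -0.08, -0.001], [-0.0, 0.001, -1.0]]
force: [-0.2, 0.2, -0.1]
gripper_width: 86.7
```

Request:
carry_out --commands '[[[-2.12, -1.63, 0], [0, 0, -5]], [[-2.12, -1.63, 0], [0, 0, -5]], [[-2.12, -1.63, 0], [0, 0, -5]], [[-2.12, -1.63, 0], [0, 0, -5]], [[-2.12, -1.63, 0], [0, 0, -5]]]'

```text
time_s: 58.25
ee_pos: [409.2, -195.5, 260.7]
orientation: [[0.567, 0.824, 0.001], [0.824, -0.567, -0.001], [-0.0, 0.001, -1.0]]
force: [0.5, -0.4, 0.3]
gripper_width: 86.9
```

Request:
carry_out --commands '[[[0, 0, 0], [0, 0, 0]], [[0, 0, 0], [0, 0, 0]], [[0, 0, 0], [0, 0, 0]], [[0, 0, 0], [0, 0, 0]], [[0, 0, 0], [0, 0, 0]]]'

```text
time_s: 58.67
ee_pos: [409.0, -194.8, 260.3]
orientation: [[0.566, 0.824, -0.0], [0.824, -0.566, 0.0], [-0.0, -0.0, -1.0]]
force: [-0.4, -0.3, 0.2]
gripper_width: 86.9
```

Run:
```python
from meas import *
chk()
for th in (30,40,50): jar(407.5,-195,th)
t=snap('top');dark(t,52,'top',40)
```

```text
t 58.7 pos [ 409.  -194.8  260.3] th -34.5 cmd [573.6  61.3 260.   25.5] F [-0.4 -0.3  0.2] w 86.9 q6 -0.09
pred px [278. 179.]
lid fit [ 408.5 -194.7] [42.9 46.5]
pred px [278. 179.]
lid fit [ 406.7 -195.9] [49.4 51.3]
pred px [278. 179.]
lid fit [ 406.7 -196. ] [49.9 51.8]
top 5005 (np.float64(270.2), np.float64(189.8)) z52 [676.6   1.3] z16 [681.5   1.6]
top 2347 (np.float64(268.0), np.float64(215.1)) z52 [607.3   7.3] z16 [610.4   7.7]
top 3727 (np.float64(247.2), np.float64(225.8)) z52 [578.4  63.8] z16 [580.8  65.6]
top 3705 (np.float64(288.2), np.float64(229.2)) z52 [569.  -47.5] z16 [571.2 -48.4]
top 5238 (np.float64(244.9), np.float64(268.5)) z52 [462.8  69.8] z16 [462.3  71.7]
top 4663 (np.float64(196.0), np.float64(282.9)) z52 [423.7 202.1] z16 [422.2 207.4]
```

Request:
carry_out --commands '[[[-0.05, -0.03, -0.8], [0, 0, 0]], [[-0.05, -0.03, -1.9], [0, 0, 0]], [[-0.05, -0.03, -3], [0, 0, 0]], [[-0.05, -0.03, -4.1], [0, 0, 0]], [[-0.05, -0.03, -5], [0, 0, 0]]]'

```text
time_s: 59.28
ee_pos: [407.0, -195.8, 108.7]
orientation: [[0.568, 0.823, -0.0], [0.823, -0.568, 0.0], [0.0, -0.001, -1.0]]
force: [0.2, 0.5, 0.7]
gripper_width: 87.0
```

Request:
carry_out --commands '[[[0, 0, -0.8], [0, 0, 0]], [[0, 0, -1.5], [0, 0, 0]], [[0, 0, -2], [0, 0, 0]], [[0, 0, -2.3], [0, 0, 0]], [[0, 0, -2.4], [0, 0, 0]]]'

```text
time_s: 59.7
ee_pos: [406.9, -195.8, 37.1]
orientation: [[0.568, 0.823, -0.002], [0.823, -0.568, 0.001], [0.0, -0.002, -1.0]]
force: [0.2, -0.4, -0.5]
gripper_width: 87.0
```

Request:
carry_out --commands '[[[0, 0, 0], [0, 0, 0]], [[0, 0, 0], [0, 0, 0]], [[0, 0, 0], [0, 0, 0]], [[0, 0, 0], [0, 0, 0]], [[0, 0, 0], [0, 0, 0]]]'

```text
time_s: 60.12
ee_pos: [407.7, -196.3, 39.1]
orientation: [[0.568, 0.823, 0.001], [0.823, -0.568, -0.001], [-0.0, 0.002, -1.0]]
force: [-0.3, -0.4, 0.1]
gripper_width: 87.1
```

Request:
carry_out --commands '[[[0, 0, 0], [0, 0, 0]], [[0, 0, 0], [0, 0, 0]], [[0, 0, 0], [0, 0, 0]], [[0, 0, 0], [0, 0, 0]], [[0, 0, 0], [0, 0, 0]]]' --fingers 1

```text
time_s: 60.53
ee_pos: [407.3, -196.0, 38.4]
orientation: [[0.568, 0.823, -0.0], [0.823, -0.568, 0.0], [-0.0, -0.0, -1.0]]
force: [0.7, -0.2, 0.7]
gripper_width: 61.7
```

Request:
carry_out --commands '[[[0, 0, 0], [0, 0, 0]], [[0, 0, 0], [0, 0, 0]], [[0, 0, 0], [0, 0, 0]], [[0, 0, 0], [0, 0, 0]], [[0, 0, 0], [0, 0, 0]]]'

```text
time_s: 60.95
ee_pos: [407.5, -196.2, 38.3]
orientation: [[0.568, 0.823, 0.0], [0.823, -0.568, -0.0], [-0.0, 0.0, -1.0]]
force: [1.1, -1.0, -0.4]
gripper_width: 51.5
```

Request:
carry_out --commands '[[[0, 0, 0.3], [0, 0, 0]], [[0, 0, 1], [0, 0, 0]], [[0, 0, 2], [0, 0, 0]], [[0, 0, 3], [0, 0, 0]], [[0, 0, 4], [0, 0, 0]]]'

```text
time_s: 61.37
ee_pos: [406.3, -195.1, 159.7]
orientation: [[0.568, 0.823, -0.002], [0.823, -0.568, 0.002], [0.0, -0.002, -1.0]]
force: [0.3, -0.6, -2.2]
gripper_width: 51.6
```

Request:
carry_out --commands '[[[0, 0, 1], [0, 0, 0]], [[0, 0, 2], [0, 0, 0]], [[0, 0, 2.7], [0, 0, 0]], [[0, 0, 3.2], [0, 0, 0]], [[0, 0, 3.4], [0, 0, 0]]]'

```text
time_s: 61.78
ee_pos: [407.6, -196.2, 263.0]
orientation: [[0.568, 0.823, 0.003], [0.823, -0.568, -0.003], [-0.0, 0.004, -1.0]]
force: [0.1, -0.2, -0.5]
gripper_width: 51.5
```

Request:
carry_out --commands '[[[0.5, 0.48, 0], [0, 0, 0]], [[1.1, 1.05, 0], [0, 0, 0]], [[1.8, 1.7, 0], [0, 0, 0]], [[2.3, 2.2, 0], [0, 0, 0]], [[2.63, 2.5, 0], [0, 0, 0]]]'

```text
time_s: 62.2
ee_pos: [486.3, -118.9, 259.5]
orientation: [[0.567, 0.824, -0.002], [0.824, -0.567, 0.002], [0.0, -0.003, -1.0]]
force: [-0.1, -0.2, -1.5]
gripper_width: 51.2
```

Request:
carry_out --commands '[[[0.7, 0.67, 0], [0, 0, 0]], [[1.4, 1.33, 0], [0, 0, 0]], [[2, 1.9, 0], [0, 0, 0]], [[2.45, 2.33, 0], [0, 0, 0]], [[2.63, 2.5, 0], [0, 0, 0]]]'

```text
time_s: 62.62
ee_pos: [565.7, -43.9, 259.2]
orientation: [[0.566, 0.824, -0.002], [0.824, -0.566, 0.001], [0.0, -0.002, -1.0]]
force: [-0.0, -0.1, -2.0]
gripper_width: 51.2
```

Request:
carry_out --commands '[[[0, 0, 0], [0, 0, 0]], [[0, 0, 0], [0, 0, 0]], [[0, 0, 0], [0, 0, 0]], [[0, 0, 0], [0, 0, 0]], [[0, 0, 0], [0, 0, 0]]]'

```text
time_s: 63.03
ee_pos: [564.4, -46.8, 260.4]
orientation: [[0.569, 0.822, -0.001], [0.822, -0.569, -0.0], [-0.0, -0.0, -1.0]]
force: [-1.0, 0.0, -1.6]
gripper_width: 51.3
```

```bash
python3 -c "
from plan import *
chk()"
```

```text
t 63.0 pos [564.4 -46.8 260.4] th -34.7 cmd [573.6  61.3 260.   25.5] F [-1.   0.  -1.6] w 51.3 q6 0.33
```

Request:
carry_out --commands '[[[0.02, 0.03, -0.4], [0, 0, 0]], [[0.02, 0.03, -1], [0, 0, 0]], [[0.02, 0.03, -1.7], [0, 0, 0]], [[0.02, 0.03, -2.3], [0, 0, 0]], [[0.02, 0.03, -2.7], [0, 0, 0]]]'

```text
time_s: 63.45
ee_pos: [564.4, -45.5, 177.9]
orientation: [[0.569, 0.822, -0.002], [0.822, -0.569, 0.001], [-0.001, -0.002, -1.0]]
force: [0.2, 0.3, -3.2]
gripper_width: 51.3
```

Request:
carry_out --commands '[[[0, 0, -0.3], [0, 0, 0]], [[0, 0, -0.6], [0, 0, 0]], [[0, 0, -0.8], [0, 0, 0]], [[0, 0, -0.92], [0, 0, 0]], [[0, 0, -0.92], [0, 0, 0]]]'

```text
time_s: 63.87
ee_pos: [565.5, -45.2, 151.3]
orientation: [[0.568, 0.823, -0.001], [0.823, -0.568, 0.0], [-0.0, -0.001, -1.0]]
force: [-0.5, -0.2, -1.3]
gripper_width: 51.3
```

Request:
carry_out --commands '[[[0, 0, 0], [0, 0, 0]], [[0, 0, -0.04], [0, 0, 0]], [[0, 0, -0.08], [0, 0, 0]], [[0, 0, -0.12], [0, 0, 0]], [[0, 0, -0.14], [0, 0, 0]]]'

```text
time_s: 64.28
ee_pos: [565.8, -45.1, 147.7]
orientation: [[0.568, 0.823, 0.0], [0.823, -0.568, -0.0], [0.0, 0.0, -1.0]]
force: [-0.3, 0.3, -2.2]
gripper_width: 51.3
```

Request:
carry_out --commands '[[[0, 0, -0.02], [0, 0, 0]], [[0, 0, -0.04], [0, 0, 0]], [[0, 0, -0.05], [0, 0, 0]], [[0, 0, -0.05], [0, 0, 0]]]'

```text
time_s: 64.62
ee_pos: [565.8, -45.1, 146.3]
orientation: [[0.568, 0.823, 0.0], [0.823, -0.568, 0.0], [0.0, 0.0, -1.0]]
force: [-1.1, 0.2, 0.8]
gripper_width: 51.9
```

```bash
python3 -c "
from plan import *
chk()"
```

```text
t 64.6 pos [565.8 -45.1 146.3] th -34.6 cmd [573.6  61.3 260.   25.5] F [-1.1  0.2  0.8] w 51.9 q6 0.33
```

Request:
carry_out --commands '[[[0, 0, 0], [0, 0, 0]], [[0, 0, 0], [0, 0, 0]], [[0, 0, 0], [0, 0, 0]], [[0, 0, 0], [0, 0, 0]], [[0, 0, 0], [0, 0, 0]]]' --fingers 0

```text
time_s: 65.03
ee_pos: [565.8, -45.1, 146.1]
orientation: [[0.568, 0.823, 0.0], [0.823, -0.568, -0.0], [0.0, 0.0, -1.0]]
force: [-0.5, 0.2, -0.0]
gripper_width: 76.9
```

Request:
carry_out --commands '[[[0, 0, 0], [0, 0, 0]], [[0, 0, 0], [0, 0, 0]], [[0, 0, 0], [0, 0, 0]], [[0, 0, 0], [0, 0, 0]], [[0, 0, 0], [0, 0, 0]]]'

```text
time_s: 65.45
ee_pos: [565.7, -45.1, 146.0]
orientation: [[0.568, 0.823, -0.0], [0.823, -0.568, -0.0], [-0.0, -0.0, -1.0]]
force: [0.7, -0.4, -0.1]
gripper_width: 86.4
```

Request:
carry_out --commands '[[[0, 0, 0.4], [0, 0, 0]], [[0, 0, 1.2], [0, 0, 0]], [[0, 0, 2.2], [0, 0, 0]], [[0, 0, 3.2], [0, 0, 0]], [[0, 0, 3.81], [0, 0, 0]]]'

```text
time_s: 65.87
ee_pos: [566.9, -45.3, 263.4]
orientation: [[0.568, 0.823, 0.004], [0.823, -0.568, -0.001], [0.001, 0.004, -1.0]]
force: [0.2, -0.5, 0.4]
gripper_width: 86.8
```

Request:
carry_out --commands '[[[-2.36, 4.13, 0], [0, 0, 5]], [[-2.36, 4.13, 0], [0, 0, 5]], [[-2.36, 4.13, 0], [0, 0, 5]], [[-2.36, 4.13, 0], [0, 0, 5]], [[-2.36, 4.13, 0], [0, 0, 5]]]'

```text
time_s: 66.28
ee_pos: [491.5, 82.1, 260.4]
orientation: [[0.072, 0.997, -0.003], [0.997, -0.072, 0.001], [0.001, -0.003, -1.0]]
force: [-1.7, -0.6, -0.1]
gripper_width: 86.9
```

Request:
carry_out --commands '[[[-2.36, 4.13, 0], [0, 0, 5]], [[-2.36, 4.13, 0], [0, 0, 5]], [[-2.36, 4.13, 0], [0, 0, 5]], [[-2.36, 4.13, 0], [0, 0, 5]], [[-2.36, 4.13, 0], [0, 0, 5]]]'

```text
time_s: 66.7
ee_pos: [422.3, 204.8, 260.4]
orientation: [[-0.435, 0.901, -0.001], [0.901, 0.435, 0.001], [0.001, -0.001, -1.0]]
force: [-0.3, -0.1, -0.2]
gripper_width: 87.0
```

Request:
carry_out --commands '[[[0, 0, 0], [0, 0, 0]], [[0, 0, 0], [0, 0, 0]], [[0, 0, 0], [0, 0, 0]], [[0, 0, 0], [0, 0, 0]], [[0, 0, 0], [0, 0, 0]]]'

```text
time_s: 67.12
ee_pos: [424.9, 201.8, 260.3]
orientation: [[-0.426, 0.905, 0.0], [0.905, 0.426, -0.0], [-0.0, 0.0, -1.0]]
force: [-0.2, -0.2, -0.4]
gripper_width: 87.0
```

Run:
```python
from meas import *
chk()
for th in (30,40,50): jar(423.5,202,th)
s=snap('scene'); dark(s,52,'scene',45)
```

```text
t 67.1 pos [424.9 201.8 260.3] th 25.2 cmd [573.6  61.3 260.   25.5] F [-0.2 -0.2 -0.4] w 87.0 q6 -0.24
pred px [278. 179.]
lid fit [421.6 201.2] [48.4 51.9]
pred px [278. 179.]
lid fit [421.2 202.8] [49.4 51.4]
pred px [278. 179.]
lid fit [421.2 202.7] [49.9 52.1]
scene 2734 (np.float64(313.5), np.float64(167.8)) z52 [424.2 201.2] z16 [399.5 224.3]
scene 4006 (np.float64(279.5), np.float64(213.3)) z52 [499.    4.3] z16 [476.6  21.3]
scene 1705 (np.float64(239.7), np.float64(315.1)) z52 [ 691.6 -278.3] z16 [ 675.2 -270. ]
```

Request:
carry_out --commands '[[[-0.09, 0.02, -0.8], [0, 0, 0]], [[-0.09, 0.02, -1.9], [0, 0, 0]], [[-0.09, 0.02, -3], [0, 0, 0]], [[-0.09, 0.02, -4.1], [0, 0, 0]], [[-0.09, 0.02, -5], [0, 0, 0]]]'

```text
time_s: 67.73
ee_pos: [421.0, 203.2, 108.7]
orientation: [[-0.429, 0.903, -0.001], [0.903, 0.429, -0.0], [0.0, -0.001, -1.0]]
force: [1.0, -0.4, -0.4]
gripper_width: 87.3
```

Request:
carry_out --commands '[[[0, 0, -0.8], [0, 0, 0]], [[0, 0, -1.5], [0, 0, 0]], [[0, 0, -2], [0, 0, 0]], [[0, 0, -2.3], [0, 0, 0]], [[0, 0, -2.4], [0, 0, 0]]]'

```text
time_s: 68.15
ee_pos: [421.0, 203.1, 37.0]
orientation: [[-0.429, 0.903, -0.002], [0.903, 0.429, -0.001], [0.0, -0.002, -1.0]]
force: [-0.4, 0.4, -0.0]
gripper_width: 87.1
```

Request:
carry_out --commands '[[[0, 0, 0], [0, 0, 0]], [[0, 0, 0], [0, 0, 0]], [[0, 0, 0], [0, 0, 0]], [[0, 0, 0], [0, 0, 0]], [[0, 0, 0], [0, 0, 0]]]'

```text
time_s: 68.57
ee_pos: [421.9, 203.4, 39.1]
orientation: [[-0.429, 0.903, 0.002], [0.903, 0.429, 0.0], [-0.0, 0.002, -1.0]]
force: [-0.3, 0.6, -0.1]
gripper_width: 87.0
```

Request:
carry_out --commands '[[[0, 0, 0], [0, 0, 0]], [[0, 0, 0], [0, 0, 0]], [[0, 0, 0], [0, 0, 0]], [[0, 0, 0], [0, 0, 0]], [[0, 0, 0], [0, 0, 0]]]' --fingers 1

```text
time_s: 68.98
ee_pos: [421.4, 203.3, 38.4]
orientation: [[-0.429, 0.903, 0.0], [0.903, 0.429, 0.0], [-0.0, 0.0, -1.0]]
force: [0.2, 0.2, -0.6]
gripper_width: 61.6
```

Request:
carry_out --commands '[[[0, 0, 0], [0, 0, 0]], [[0, 0, 0], [0, 0, 0]], [[0, 0, 0], [0, 0, 0]], [[0, 0, 0], [0, 0, 0]], [[0, 0, 0], [0, 0, 0]]]'

```text
time_s: 69.4
ee_pos: [421.6, 203.3, 38.3]
orientation: [[-0.429, 0.903, 0.0], [0.903, 0.429, 0.0], [-0.0, 0.0, -1.0]]
force: [0.5, 0.0, -0.5]
gripper_width: 51.2
```

Request:
carry_out --commands '[[[0, 0, 0.3], [0, 0, 0]], [[0, 0, 1], [0, 0, 0]], [[0, 0, 2], [0, 0, 0]], [[0, 0, 3], [0, 0, 0]], [[0, 0, 4], [0, 0, 0]]]'

```text
time_s: 69.82
ee_pos: [420.3, 203.0, 159.7]
orientation: [[-0.429, 0.903, -0.002], [0.903, 0.429, -0.0], [0.0, -0.002, -1.0]]
force: [-0.4, -0.4, -3.0]
gripper_width: 51.3
```

Request:
carry_out --commands '[[[0, 0, 1], [0, 0, 0]], [[0, 0, 2], [0, 0, 0]], [[0, 0, 2.7], [0, 0, 0]], [[0, 0, 3.2], [0, 0, 0]], [[0, 0, 3.4], [0, 0, 0]]]'

```text
time_s: 70.23
ee_pos: [421.8, 203.5, 263.1]
orientation: [[-0.429, 0.903, 0.004], [0.903, 0.429, 0.001], [-0.001, 0.004, -1.0]]
force: [0.2, 0.3, -1.8]
gripper_width: 51.5
```

Request:
carry_out --commands '[[[0.5, -0.47, 0], [0, 0, 0]], [[1.1, -1.03, 0], [0, 0, 0]], [[1.75, -1.63, 0], [0, 0, 0]], [[2.25, -2.1, 0], [0, 0, 0]], [[2.52, -2.35, 0], [0, 0, 0]]]'

```text
time_s: 70.65
ee_pos: [498.0, 131.1, 259.6]
orientation: [[-0.427, 0.904, -0.001], [0.904, 0.427, -0.001], [-0.0, -0.001, -1.0]]
force: [0.0, -0.0, -1.4]
gripper_width: 51.5
```

Request:
carry_out --commands '[[[0.7, -0.65, 0], [0, 0, 0]], [[1.4, -1.3, 0], [0, 0, 0]], [[1.95, -1.82, 0], [0, 0, 0]], [[2.35, -2.2, 0], [0, 0, 0]], [[2.52, -2.35, 0], [0, 0, 0]]]'

```text
time_s: 71.07
ee_pos: [573.4, 60.8, 259.4]
orientation: [[-0.427, 0.904, -0.001], [0.904, 0.427, -0.0], [0.0, -0.001, -1.0]]
force: [1.1, -0.5, -2.2]
gripper_width: 51.3
```

Request:
carry_out --commands '[[[0, 0, 0], [0, 0, 0]], [[0, 0, 0], [0, 0, 0]], [[0, 0, 0], [0, 0, 0]], [[0, 0, 0], [0, 0, 0]], [[0, 0, 0], [0, 0, 0]]]'

```text
time_s: 71.48
ee_pos: [571.7, 63.2, 260.4]
orientation: [[-0.43, 0.903, -0.001], [0.903, 0.43, 0.0], [0.0, -0.0, -1.0]]
force: [-0.9, 0.3, -2.3]
gripper_width: 51.2
```

```bash
python3 -c "
from plan import *
chk()"
```

```text
t 71.5 pos [571.7  63.2 260.4] th 25.5 cmd [573.6  61.3 260.   25.5] F [-0.9  0.3 -2.3] w 51.2 q6 -0.53
```

Request:
carry_out --commands '[[[0.03, -0.03, -0.4], [0, 0, 0]], [[0.03, -0.03, -1], [0, 0, 0]], [[0.03, -0.03, -1.7], [0, 0, 0]], [[0.03, -0.03, -2.3], [0, 0, 0]], [[0.03, -0.03, -2.7], [0, 0, 0]]]'

```text
time_s: 71.9
ee_pos: [572.1, 62.0, 177.8]
orientation: [[-0.429, 0.903, -0.002], [0.903, 0.429, 0.0], [0.001, -0.002, -1.0]]
force: [-0.0, 0.4, -2.7]
gripper_width: 51.4
```

Request:
carry_out --commands '[[[0, 0, -0.3], [0, 0, 0]], [[0, 0, -0.6], [0, 0, 0]], [[0, 0, -0.8], [0, 0, 0]], [[0, 0, -0.92], [0, 0, 0]], [[0, 0, -0.92], [0, 0, 0]]]'

```text
time_s: 72.32
ee_pos: [573.3, 61.5, 151.3]
orientation: [[-0.429, 0.903, -0.001], [0.903, 0.429, 0.0], [0.0, -0.001, -1.0]]
force: [1.1, -0.4, -1.4]
gripper_width: 51.1
```

Request:
carry_out --commands '[[[0, 0, 0], [0, 0, 0]], [[0, 0, -0.04], [0, 0, 0]], [[0, 0, -0.08], [0, 0, 0]], [[0, 0, -0.12], [0, 0, 0]], [[0, 0, -0.14], [0, 0, 0]]]'

```text
time_s: 72.73
ee_pos: [573.6, 61.4, 147.7]
orientation: [[-0.429, 0.903, 0.0], [0.903, 0.429, -0.0], [-0.0, 0.0, -1.0]]
force: [0.4, -0.1, -2.0]
gripper_width: 51.5
```

Request:
carry_out --commands '[[[0, 0, -0.02], [0, 0, 0]], [[0, 0, -0.04], [0, 0, 0]], [[0, 0, -0.05], [0, 0, 0]], [[0, 0, -0.05], [0, 0, 0]]]'

```text
time_s: 73.07
ee_pos: [573.6, 61.4, 146.3]
orientation: [[-0.429, 0.903, 0.0], [0.903, 0.429, -0.0], [-0.0, 0.0, -1.0]]
force: [-0.4, -0.4, 1.0]
gripper_width: 51.2
```

Request:
carry_out --commands '[[[0, 0, 0], [0, 0, 0]], [[0, 0, 0], [0, 0, 0]], [[0, 0, 0], [0, 0, 0]], [[0, 0, 0], [0, 0, 0]], [[0, 0, 0], [0, 0, 0]]]' --fingers 0

```text
time_s: 73.48
ee_pos: [573.6, 61.4, 146.1]
orientation: [[-0.429, 0.903, 0.0], [0.903, 0.429, -0.0], [-0.0, 0.0, -1.0]]
force: [0.1, -0.1, -0.2]
gripper_width: 76.5
```

Request:
carry_out --commands '[[[0, 0, 0], [0, 0, 0]], [[0, 0, 0], [0, 0, 0]], [[0, 0, 0], [0, 0, 0]], [[0, 0, 0], [0, 0, 0]], [[0, 0, 0], [0, 0, 0]]]'

```text
time_s: 73.9
ee_pos: [573.5, 61.4, 146.0]
orientation: [[-0.429, 0.903, -0.0], [0.903, 0.429, -0.0], [-0.0, -0.0, -1.0]]
force: [0.5, 0.6, 0.4]
gripper_width: 86.7
```

Request:
carry_out --commands '[[[0, 0, 0.4], [0, 0, 0]], [[0, 0, 1.2], [0, 0, 0]], [[0, 0, 2.2], [0, 0, 0]], [[0, 0, 3.4], [0, 0, 0]], [[0, 0, 4.6], [0, 0, 0]]]'

```text
time_s: 74.32
ee_pos: [572.8, 61.5, 284.9]
orientation: [[-0.429, 0.903, -0.002], [0.903, 0.429, 0.0], [0.001, -0.002, -1.0]]
force: [-0.1, -0.5, -0.3]
gripper_width: 86.9
```

Request:
carry_out --commands '[[[-1, 1, 0], [0, 0, 0]], [[-2, 2, 0], [0, 0, 0]], [[-3, 3, 0], [0, 0, 0]], [[-4, 4, 0], [0, 0, 0]], [[-4.4, 4.4, 0], [0, 0, 0]]]'

```text
time_s: 74.73
ee_pos: [437.0, 195.6, 284.0]
orientation: [[-0.43, 0.903, -0.003], [0.903, 0.43, 0.001], [0.002, -0.002, -1.0]]
force: [0.8, -0.2, -0.5]
gripper_width: 86.8
```

Request:
carry_out --commands '[[[0, 0, 0], [0, 0, 0]], [[0, 0, 0], [0, 0, 0]], [[0, 0, 0], [0, 0, 0]], [[0, 0, 0], [0, 0, 0]], [[0, 0, 0], [0, 0, 0]]]'

```text
time_s: 75.15
ee_pos: [442.7, 192.6, 284.0]
orientation: [[-0.427, 0.904, 0.0], [0.904, 0.427, -0.0], [-0.0, 0.0, -1.0]]
force: [-0.2, 0.2, 0.0]
gripper_width: 87.2
```

Run:
```python
from meas import *
chk(); t=snap('top','topf.png'); s=snap('scene','scenef.png')
for n,cam,thr,z in(('top',t,40,166),('scene',s,45,162)):
  for a,(u,v) in comps(cam,up(cam).max(2)<thr):
    p=onz(cam,u,v,z)[:2]; d=p-[600.2,5.4]
    if a>1000 and 30<np.hypot(*d)<95: print(n,a,p.round(1),np.hypot(*d).round(1),np.degrees(np.arctan2(d[1],d[0])).round(1))
A=cv2.resize(s['pixels'][140:350,100:380],None,fx=2.8,fy=2.8,interpolation=cv2.INTER_CUBIC); cv2.imwrite('pics/f.png',A)
```

```text
t 75.2 pos [442.7 192.6 284. ] th 25.3 cmd [573.6  61.3 260.   25.5] F [-0.2  0.2  0. ] w 87.2 q6 -0.26
top 5009 [6.613e+02 5.000e-01] 61.3 -4.6
top 4653 [573.6  58.5] 59.4 116.6
top 4517 [564.1 -45.2] 62.2 -125.5
scene 3782 [577.2  57.7] 57.1 113.8
scene 4018 [567.4 -47.6] 62.3 -121.8
scene 8081 [645.   -6.5] 46.3 -14.9
```

View pics/f.png

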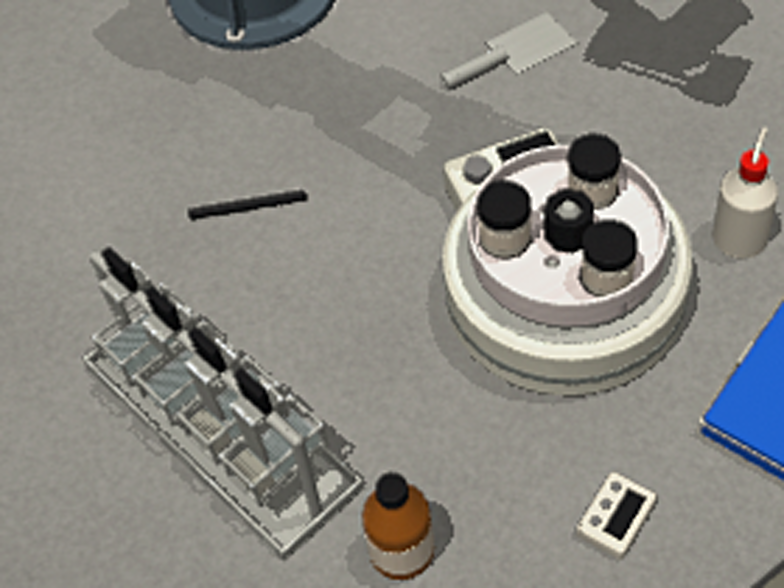

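All four racks hang on the rail. Three jars stand upright on the pads, a stud shows in its hole at (552,262), and the arm is clear. The third jar's scene-view blob merges with the boss, but the top view puts it 1 mm from its pad. Hand in.

```bash
python3 -c "
from station import manip
print(manip.finish_job())"
```

```text
the job is handed in; nothing more can be done
None
```

The stainer is ready for its next run, and I handed the job in at about 75 s of the 210 s allowed. No verdict came back. I hung all four racks on the drain rail, turned the carousel +26° and seated it on the hub, and stood the three jars on its pads.

- **Racks:** the last picture shows all four hanging level side by side. I checked this by eye and by the contact force as each was set down, not by measuring each hook's position.
- **Carousel:** there was no abnormal force on the way down. After release, two pads measured 61.5 mm from the axis at seated height, within 0.5 mm of nominal, with their angles within 0.4° of expected. A stud shows in its hole.
- **Jars:** the top view puts all three lids within about 3 mm of their pad centres, and they look upright.
- **Bystanders:** the wash bottle and reagent bottle look unmoved. The beaker was outside the last picture I viewed, but the arm never came near it.

**Disagreements:**
- **Scene-view jar readings:** these were looser, up to about 5 mm off. One reading was unusable because the jar's lid merged with the boss in the image.
- **Grip on the boss:** I gripped it about 15° off its flats (48 mm opening instead of 46), because the three-fold symmetry left its angle ambiguous. It held, and a re-measurement before lowering agreed with the hub to 0.1°.

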